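# Take the hoist block off its safety hook and stand it in its cradle

### The job

Take the blue hoist pulley block off the safety hook by its orange grip: push the block's own crossbar back against the yellow sprung keeper until it comes clear of the red beak, lift it off, and stand the block upright, fully down in the black cradle, then let go. Go by feel and gently: never force the hook with the block, do not touch the hook stand with the gripper, do not drop the block or bang it into the cradle, and leave the other things on the bench where they are.

Things in the scene. Friction and masses are not known exactly. Their poses are not given: they have to be found in the camera images.
- block: Loose blue hoist pulley block, 0.34-0.55 kg, 181 mm tall. Origin: centre of its foot's underside; z up, y along its crossbar, x its thickness (both x senses alike). Foot and cheeks 32 (x) x 66 (y) mm, up to z = 51 mm; then two round legs, 8 mm thick, at y = +-27 mm carry crossbar and grip. It starts hung on the hook, foot 34 mm above the bench, yaw within 0.05 rad of the stand's.
- block_bar (a point): Centre of the block's round steel crossbar, 10 mm in diameter, along the block's y between the legs, 121 mm above the foot's underside. Free window under it, between the legs: 46 mm wide (y) and 65 mm high.
- block_grip (a point): Centre of the block's orange grip plate, 12 mm thick (x), 66 mm wide (y), 30 mm high; 45 mm straight above the crossbar's centre. Pinch it from above across its 12 mm thickness, firmly (about 50 N), as the push acts 45 mm below.
- stand: Fixed hook stand; origin on the bench under hook_seat; x from the hook's tip to its blue column, y across, z up. Column x = 65 to 90 mm, 40 mm wide, top z = 140 mm. Base plate 170 x 130 x 12 mm, centred at x = 25 mm, under the block. Hook parts below the arm reach down to z = 114 mm. More than 20 N between block and stand (hook included) counts as forcing it.
- hook_seat (a point): On the stand, 155 mm above the bench, same axes: the bar's axis when resting mid-saddle. From here, in mm: flat steel arm, 14 wide, top z = -5, underside z = -17, from x = -16 to the column; upturned tip's inner face x = -8. Red beak over the bar: z = 8 to 16, x = -36 + s to 6 + s. Way out: straight up behind the beak, keeper held back; once above both, off over the tip (-x).
- hook_mouth (a point): On the stand, 12.5 mm behind hook_seat (+x). From hook_seat: yellow keeper, a plate 20 mm wide, front face x = 7 + s, top z = 18, hinged at z = -35, tips back (+x) under 3 N, 6 N at its stop. Bar's axis clear of the beak from x = 11 + s; stop at x = 14 + s. Beak, keeper and stop are one clamped insert: setting s, 0 to 24 mm, differs each time, stays put, is not measured: feel for the stop.
- cradle: The fixed cradle; origin on the bench straight under cradle_floor, same axes. More than 35 N between block and cradle counts as banging.
- cradle_floor (a point): Centre of the inner floor of the fixed black cradle, 5 mm above the bench, a yellow plate round it. Pocket 40 (x) x 74 (y) mm inside, walls 6 mm thick, rim 31 mm above this floor; the block's foot goes in with its y along the cradle's y (either way round), 4 mm to spare on each side.
- wrench: loose steel wrench, about 160 mm long, lying flat on the bench between the two task places; its underside centre
- spray: loose red spray can, 52 mm across and 150 mm tall, standing; origin at the centre of its underside
- lube: loose white squeeze bottle with a red cap, 40 mm across and 120 mm tall, standing; origin at the centre of its underside
- pedal: loose black bicycle pedal, 90 x 84 x 24 mm, lying flat; origin at the centre of its underside
- carton: loose cardboard carton, 100 x 140 x 80 mm; origin at the centre of its underside
Not all that is in view belongs to the job. Of the things that look like the cradle, the smallest one is meant.

How it is judged (in metres and radians):
On the way, in this order (a step that is already met when the one before it is completed fails the run):
1. the crossbar, still down in the hook's saddle, has been pushed back along it towards the keeper (axis at least 8.5 mm behind the seat point) (x of block_bar in the frame of hook_seat above 0.0085 m and z of block_bar in the frame of hook_seat below 0.006 m and contact force between block and stand above 1 N), for 0.05 s.
2. the crossbar is above the beak and keeper, off the hook (z of block_bar in the frame of hook_seat above 0.022 m and contact force between block and stand below 0.2 N), for 0.1 s.
At the end, for the whole second after the job is handed in: The block stands upright (within 0.08 rad) and at rest in the cradle's pocket: foot within 4 mm of the pocket's floor, within 9 mm of its centre and 0.2 rad of its direction; the other things are within 15 mm of where they were (horizontal distance between block and cradle_floor below 0.009 m and z of block in the frame of cradle_floor below 0.004 m and angle between the y axis of block and the y axis of cradle_floor, either way round below 0.2 rad and angle between block's own z axis and vertical below 0.08 rad and linear speed of block below 0.01 m/s); the robot touches nothing.
It fails at once if the block forces the hook (more than 20 N between block and stand) (contact force between block and stand above 20 N).
It fails at once if the gripper or arm touches the hook stand (contact force between any of the fingers, the arm and stand above 1 N).
It fails at once if the block is banged into the cradle (more than 35 N) (contact force between block and cradle above 35 N).
It fails at once if the block is let fall (moving faster than 0.35 m/s while the fingers do not hold it, a fall of about 6 mm) (contact force between the fingers and block below 0.1 N and linear speed of block above 0.35 m/s).
It fails at once if another thing on the bench is moved by more than 15 mm (distance of any of wrench, spray, lube, pedal, carton from where it was at the start of the episode above 0.015 m).
It also fails if it takes over 64 s, if anything falls off the work surface, if the arm or the gripper's body presses on something with over 40 N, if the wrist force passes 120 N, or if a joint passes its speed limit or range.

### The arm

A 6-joint arm with a two-finger parallel gripper is mounted at the origin on the work surface. World frame = base frame: x ahead of the robot, y to its left, z up, the work surface at z = 0. Lengths are in m, angles in degrees, forces in N, time in s.
With the tool pointing down it reaches from about 0.375 to 0.825 m from the base axis. Payload 5.5 kg.
Tool frame: the origin (TCP) lies between the finger pads; the fingertips stand 8 mm ahead of it and the grasp point (between the pads) lies 11 mm behind it; z points along the fingers, y is the direction in which the jaws open and shut (so a half turn about z gives the same grasp; the last joint's range is limited). The gripper opens to 85 mm and grips with 20 to 120 N. Pads are 22 mm wide; open, the fingers measure 114 mm over their backs; the gripper's body (76 mm by 85 mm) begins 54 mm behind the grasp point. The pads swing forward as they close: fully open they stand 13 mm farther back than shut.
Start: joints at [63.541, 17.962, -2.699, 69.339, 0, 90], TCP at [0.267, 0.537, 0.239] pointing down, gripper open.
Joint ranges: [-152.73, 152.73], [-39.44, 99.34], [-58.76, 71.6], [-118.89, 123.64], [-81.53, 83.1], [-180, 180]. Speed limits (degrees/s): [136.94, 136.94, 172.46, 180, 180, 180].

### API

Orientations are given as a 3x3 rotation matrix whose columns are the frame's x, y, z axes.
In Python, from plant import arm, read_camera gives the robot as it stands.
- The arm moves only by the tool arm_command, never from a script. Its argument "motion" is one flat list of numbers, 6 for each row, row after row: the shift along the tool's x, y, z in m, then the turn, a rotation vector about the tool's x, y, z in rad. A call has exactly 5 rows; each row shifts and turns the commanded pose from where the row before left it, along the tool's axes as they then stand; what a row does not reach is not made up. A row lasts 1/8 s, in which the tool goes at most 62.5 mm and 10.7 degrees, less where a joint would pass 70% of its speed; a pose out of reach is approached as far as the arm can. A call with a gripper value outside its range is refused whole. "jaw" is the finger opening in m, from 0 to 0.0854, set as the call begins (left out, the last holds). The fingers move at their own pace and stop on an object; the grip force is fixed at half the most. Time passes only in rows, so rows that do not move let the fingers close, or fill a call up. It gives the time, the measured TCP pose, the force and the opening at its end, in the units of the state.
- arm.observe(): the state, without advancing time (a new reading comes with each control period).
- read_camera(name): name is "scene" or "side" or "wrist"; returns a dict with "image" (420x560x3 uint8, red, green, blue), "intrinsics" (3x3 intrinsics, pixels), "T" (4x4, takes a point from camera to world coordinates). Camera axes: x right, y down, z forward; pixel columns grow to the right and rows downward; lengths in m; the calibration is good to about 2 mm. The wrist camera is an equidistant fisheye: a pixel r from the principal point sees the ray r / f radians off the axis. A picture is of the moment at which its call begins. There is no depth.
- arm.hand_in(): hands the job in, once; it reports no verdict.
The state is a dict: "time": time; "joint_positions": joint angles; "joint_vel": joint speeds; "tau": joint torques, N m; "eef_pos": TCP position; "tool_rot": TCP orientation; "ft_force": force on the tool from outside, world axes, zero at the start; "torque": the same for the moment, N m; "opening": finger opening in m.
Only numpy, scipy, OpenCV 4.12 (cv2) and the standard library are available. Lean on these libraries where they do the work, as an engineer would, in place of code of your own. Each camera call takes 0.05 s, during which the arm holds its last target.

## Working session

There is one attempt and no reset: what is moved stays moved. The work goes in short steps, Python scripts to look and compute and a tool call to move; the robot and the scene stay as the last step left them, time stands still between calls to the robot, and variables do not carry over. Pictures are saved under pics/ and viewed, and the job is handed in when it is done.

Besides the shell and the picture viewer there is one more tool, called after "Emit:" by a JSON object that holds its "op" and its "data", one argument or row to a line. arm_command: Moves the arm, as the interface text tells. Its arguments: {"type":"object","properties":{"motion":{"type":"array","items":{"type":"number"}},"jaw":{"type":"number"}},"required":["motion"]}

```bash
ls; mkdir -p pics; python3 - <<'E'
from plant import arm, read_camera
import cv2
s=arm.observe(); print({k:v for k,v in s.items()})
for n in ["scene","side","wrist"]:
    d=read_camera(n); cv2.imwrite(f"pics/{n}0.png",d["image"][:,:,::-1]); print(n,d["intrinsics"].tolist(),d["T"].round(4).tolist())
E
```

```text
pics
{'time': 0.0, 'joint_positions': array([ 6.35422788e+01,  1.80025566e+01, -2.75367734e+00,  6.93418311e+01,
        4.81872661e-04,  9.00018671e+01]), 'joint_vel': array([ 0.01921079,  0.06032974, -0.01725336,  0.02473856,  0.00854203,
       -0.04666712]), 'tau': array([ 2.07272155e-03, -5.39585280e+01,  3.39751697e+01,  1.93701434e-02,
       -8.59937700e-05, -5.08537809e-06]), 'eef_pos': array([0.26706391, 0.53664474, 0.2384559 ]), 'tool_rot': array([[-8.95248844e-01,  4.45565837e-01, -7.70091864e-04],
       [ 4.45566502e-01,  8.95247539e-01, -1.52854710e-03],
       [ 8.35447876e-06, -1.71155716e-03, -9.99998535e-01]]), 'ft_force': array([-0.63853294,  0.64313926, -0.79649501]), 'torque': array([0.03471309, 0.03366089, 0.00665196]), 'opening': 0.08529985240470835}
scene [[479.33310743769454, 0.0, 281.4192845432678], [0.0, 479.33310743769454, 206.7897395242634], [0.0, 0.0, 1.0]] [[-0.2669, 0.7657, -0.5852, 1.191], [0.9637, 0.2159, -0.1571, 0.2668], [0.0061, -0.6059, -0.7955, 1.0845], [0.0, 0.0, 0.0, 1.0]]
side [[434.0951349087076, 0.0, 277.1040605436042], [0.0, 434.0951349087076, 208.5335155642091], [0.0, 0.0, 1.0]] [[0.965, -0.1699, 0.1997, 0.2415], [-0.2622, -0.6352, 0.7265, -0.8166], [0.0034, -0.7534, -0.6575, 0.9739], [0.0, 0.0, 0.0, 1.0]]
wrist [[325.19226210127806, 0.0, 280.1634903726587], [0.0, 325.19226210127806, 210.6875939830683], [0.0, 0.0, 1.0]] [[0.4454, 0.8645, 0.2329, 0.2091], [0.8953, -0.43, -0.1161, 0.5655], [-0.0003, 0.2602, -0.9656, 0.3728], [0.0, 0.0, 0.0, 1.0]]
```

View pics/scene0.png

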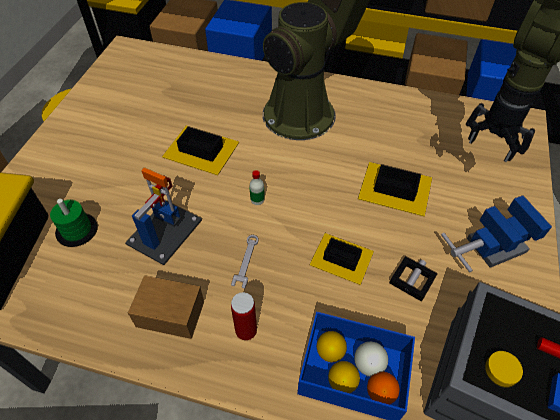

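View pics/side0.png

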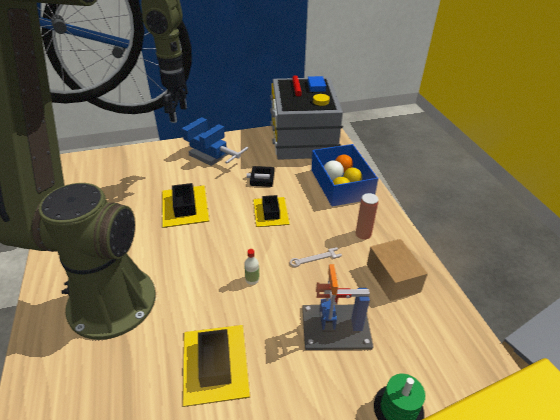

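View pics/wrist0.png

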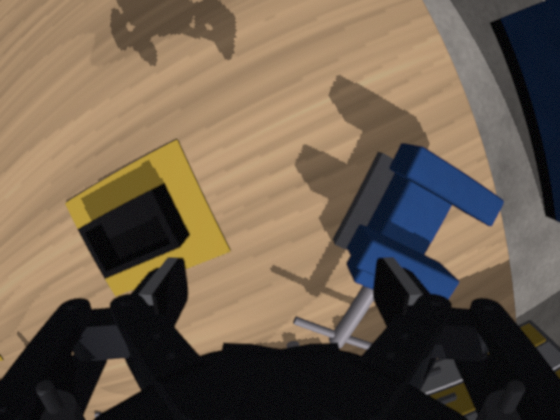

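Three cradle-like things show in the scene view: pixels (200,143), (397,182) and (342,252). The nearest one, at (342,252), looks smallest. I'll confirm that and take enlarged crops.

```bash
cat > h.py <<'E'
import numpy as np, cv2
from plant import arm, read_camera
def cam(n):
    d=read_camera(n); d["image"]=np.ascontiguousarray(d["image"]); return d
def ray(d,uv,fish=False):
    K=d["intrinsics"];T=d["T"]
    x=(uv[0]-K[0,2])/K[0,0]; y=(uv[1]-K[1,2])/K[1,1]
    if fish:
        r=np.hypot(x,y); v=np.array([x/r*np.sin(r),y/r*np.sin(r),np.cos(r)]) if r>1e-9 else np.array([0,0,1.])
    else: v=np.array([x,y,1.]); v/=np.linalg.norm(v)
    return T[:3,3],T[:3,:3]@v
def onz(d,uv,z,fish=False):
    o,v=ray(d,uv,fish); return o+v*(z-o[2])/v[2]
def tri(rs):
    A=np.zeros((3,3));b=np.zeros(3)
    for o,v in rs:
        P=np.eye(3)-np.outer(v,v);A+=P;b+=P@o
    p=np.linalg.solve(A,b); return p,[round(1000*float(np.linalg.norm((np.eye(3)-np.outer(v,v))@(p-o))),1) for o,v in rs]
def proj(d,p,fish=False):
    T=d["T"];K=d["intrinsics"];c=T[:3,:3].T@(np.asarray(p)-T[:3,3])
    if fish:
        r=np.hypot(c[0],c[1]);a=np.arctan2(r,c[2]);return K[0,0]*a*c[0]/r+K[0,2],K[1,1]*a*c[1]/r+K[1,2]
    return K[0,0]*c[0]/c[2]+K[0,2],K[1,1]*c[1]/c[2]+K[1,2]
def crop(d,x0,y0,x1,y1,s,name):
    im=cv2.resize(d["image"][y0:y1,x0:x1],None,fx=s,fy=s,interpolation=cv2.INTER_CUBIC)
    cv2.imwrite(name,im[:,:,::-1])
E
python3 - <<'E'
from h import *
import pickle
S=cam("scene");D=cam("side")
pickle.dump((S,D),open("v0.pkl","wb"))
crop(S,110,150,220,270,5,"pics/hook_s.png")
crop(D,280,250,400,360,5,"pics/hook_d.png")
crop(S,300,225,385,290,8,"pics/cr_s.png")
for n,d in(("scene",S),("side",D)):
    hsv=cv2.cvtColor(d["image"],cv2.COLOR_RGB2HSV)
    m=cv2.inRange(hsv,(20,150,90),(32,255,255))
    c,_=cv2.findContours(m,cv2.RETR_EXTERNAL,cv2.CHAIN_APPROX_SIMPLE)
    for k in c:
        if cv2.contourArea(k)<300: continue
        r=cv2.minAreaRect(cv2.convexHull(k)); b=cv2.boxPoints(r)
        w=np.array([onz(d,p,0.002) for p in b]);
        eps=cv2.approxPolyDP(cv2.convexHull(k),6,True)[:,0]
        ww=np.array([onz(d,p,0.002) for p in eps])
        print(n,cv2.contourArea(k),r[0],eps.tolist(),ww[:,:2].round(3).tolist())
E
```

```text
scene 554.5 (344.64117431640625, 373.86468505859375) [[332, 368], [351, 364], [358, 384], [335, 383]] [[0.805, 0.285], [0.785, 0.325], [0.825, 0.348], [0.836, 0.299]]
scene 900.5 (505.0, 368.5) [[497, 351], [518, 360], [517, 382], [504, 386], [488, 375]] [[0.664, 0.646], [0.673, 0.692], [0.725, 0.689], [0.742, 0.661], [0.726, 0.626]]
scene 640.5 (331.0, 346.5) [[334, 332], [345, 351], [328, 361], [317, 343]] [[0.72, 0.272], [0.759, 0.306], [0.792, 0.273], [0.757, 0.24]]
scene 1890.0 (341.1460876464844, 257.6957092285156) [[324, 233], [373, 251], [360, 284], [309, 264]] [[0.45, 0.189], [0.471, 0.327], [0.578, 0.31], [0.556, 0.172]]
scene 941.0 (3.353848457336426, 197.13076782226562) [[29, 175], [0, 232], [0, 173]] [[0.484, -0.702], [0.685, -0.66], [0.501, -0.789]]
scene 1356.5 (395.6519775390625, 188.14695739746094) [[369, 162], [431, 177], [424, 215], [358, 199]] [[0.156, 0.265], [0.166, 0.453], [0.314, 0.446], [0.308, 0.258]]
scene 1014.5 (200.1044921875, 149.17343139648438) [[238, 141], [217, 175], [162, 157], [186, 125]] [[0.18, -0.149], [0.332, -0.164], [0.309, -0.352], [0.156, -
[... 386 characters left out ...]
[[1.032, -0.486], [0.95, -0.58], [0.659, -0.502], [1.013, -0.449]]
side 4552.5 (212.6380615234375, 365.2252197265625) [[242, 325], [249, 396], [183, 406], [184, 332]] [[0.327, -0.164], [0.305, -0.353], [0.157, -0.337], [0.179, -0.146]]
side 508.0 (270.97955322265625, 211.2746124267578) [[284, 197], [289, 223], [256, 226], [253, 199]] [[0.576, 0.31], [0.555, 0.178], [0.448, 0.192], [0.469, 0.328]]
side 962.5 (183.17906188964844, 205.84278869628906) [[203, 185], [208, 221], [163, 227], [162, 191]] [[0.311, 0.452], [0.3, 0.256], [0.155, 0.265], [0.165, 0.455]]
side 20643.0 (489.0, 108.5) [[441, 0], [559, 0], [559, 217], [419, 92]] [[2.374, 2.263], [3.249, 2.037], [1.435, -0.028], [1.441, 0.92]]
```

View pics/hook_s.png

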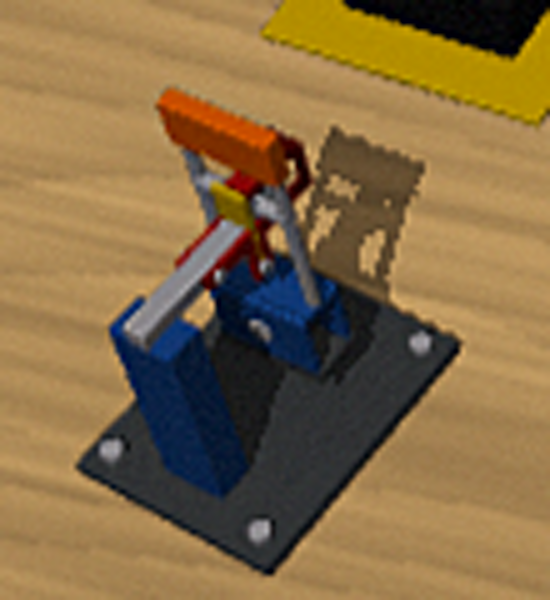

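View pics/hook_d.png

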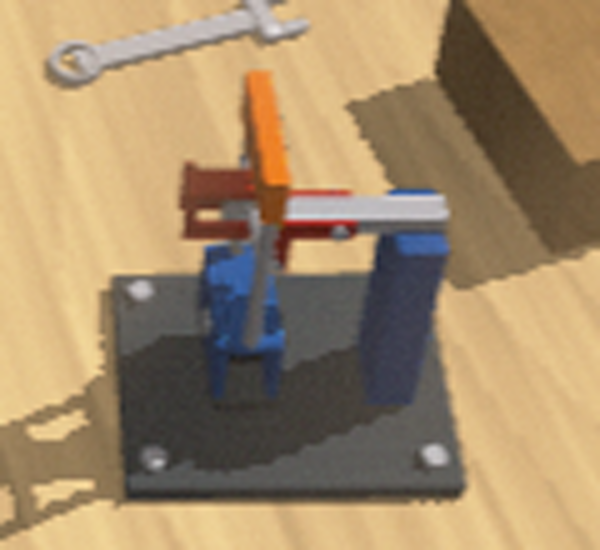

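View pics/cr_s.png

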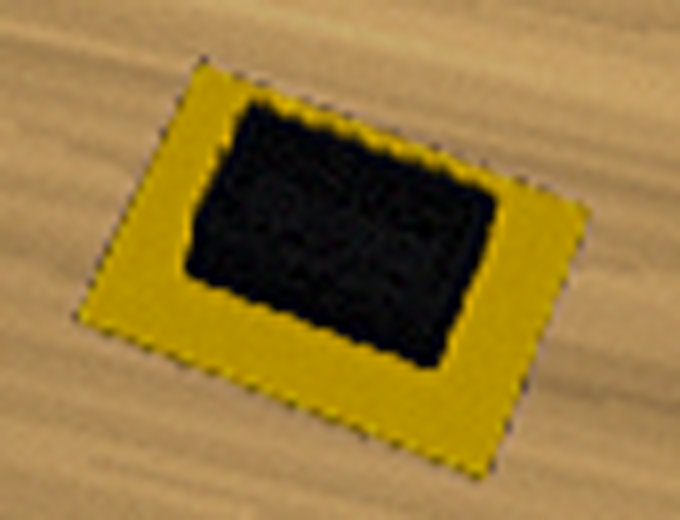

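The three plates measure about 0.15x0.19 m (200,149), 0.15x0.19 m (397,188) and 0.11x0.14 m (342,258). The last is the smallest, so it is the cradle meant. The crop shows a black pocket inside a yellow plate, centred near (0.513, 0.251). Next I'll measure the stand.

```bash
python3 - <<'E'
from h import *
import pickle
S,D=pickle.load(open("v0.pkl","rb"))
def s(x,y): return (110+x/5-.4,150+y/5-.4)
def e(x,y): return (280+x/5-.4,250+y/5-.4)
print("scene base top z.012", [onz(S,s(*p),.012)[:2].round(4).tolist() for p in [(461,341),(270,562),(78,464)]])
print("side base top", [onz(D,e(*p),.012)[:2].round(4).tolist() for p in [(113,277),(125,486),(463,487)]])
print("bolts S",[onz(S,s(*p),.014)[:2].round(4).tolist() for p in [(420,343),(260,530),(111,449)]])
print("bolts D",[onz(D,e(*p),.014)[:2].round(4).tolist() for p in [(140,290),(153,459),(433,456)]])
# orange mask
for n,d,R in(("S",S,(130,150,190,200)),("D",D,(320,255,350,300))):
    x0,y0,x1,y1=R
    hsv=cv2.cvtColor(d["image"],cv2.COLOR_RGB2HSV)
    m=cv2.inRange(hsv,(6,180,120),(16,255,255)); mm=np.zeros_like(m); mm[y0:y1,x0:x1]=m[y0:y1,x0:x1]
    c,_=cv2.findContours(mm,cv2.RETR_EXTERNAL,cv2.CHAIN_APPROX_NONE)
    k=max(c,key=cv2.contourArea); M=cv2.moments(k); print(n,M["m10"]/M["m00"],M["m01"]/M["m00"],cv2.approxPolyDP(cv2.convexHull(k),1.2,True)[:,0].tolist())
    if n=="S":a=ray(d,(M["m10"]/M["m00"],M["m01"]/M["m00"]))
    else: b=ray(d,(M["m10"]/M["m00"],M["m01"]/M["m00"]))
print(tri([a,b]))
# top corners grip: far/near ends of the top face
for ps,pd in [((160,92),(258,72)),((281,160),(279,182))]:
    print(tri([ray(S,s(*ps)),ray(D,e(*pd))]))
E
```

```text
scene base top z.012 [[0.4986, -0.1463], [0.6573, -0.1899], [0.6293, -0.3125]]
side base top [[0.4954, -0.1516], [0.463, -0.2725], [0.6241, -0.3165]]
bolts S [[0.5073, -0.1668], [0.6419, -0.2019], [0.6169, -0.2989]]
bolts D [[0.5062, -0.1647], [0.4806, -0.263], [0.6161, -0.2977]]
S 153.31341991341992 176.14805194805194 [[141, 170], [146, 168], [164, 176], [164, 186], [145, 178]]
D 333.2487804878049 278.35934959349595 [[331, 264], [333, 265], [338, 288], [336, 294], [333, 294], [330, 273]]
(array([ 0.5362168 , -0.23142958,  0.20229978]), [0.2, 0.2])
(array([ 0.53965204, -0.23636293,  0.24611542]), [14.9, 14.9])
(array([ 0.5347338 , -0.2193471 ,  0.17184328]), [14.6, 14.6])
```

Stand bolts give a yaw of about -14.9° and a seat near (0.5375, -0.226). The orange grip triangulates to z = 0.202, against 0.200 expected. Next: plan an arc to hover there and look with the wrist camera.

```bash
cat >> h.py <<'E'
from scipy.linalg import logm, expm
from scipy.spatial.transform import Rotation as Ro
def Rdown(yaw_y_deg):
    a=np.radians(yaw_y_deg); y=np.array([np.cos(a),np.sin(a),0]); z=np.array([0,0,-1.]); return np.column_stack([np.cross(y,z),y,z])
def plan(p,R,n,start=None):
    s=arm.observe(); T0=np.eye(4); 
    if start is None: T0[:3,:3]=s["tool_rot"];T0[:3,3]=s["eef_pos"]
    else: T0=start
    u,_,v=np.linalg.svd(T0[:3,:3]); T0[:3,:3]=u@v
    T1=np.eye(4);T1[:3,:3]=R;T1[:3,3]=p
    A=expm(np.real(logm(np.linalg.inv(T0)@T1))/n)
    row=np.r_[A[:3,3],Ro.from_matrix(A[:3,:3]).as_rotvec()]
    print("row x%d:"%n,row.round(5).tolist())
    T=T0
    print("via",[ (np.linalg.matrix_power(A,k)) is not None and (T0@np.linalg.matrix_power(A,k))[:3,3].round(3).tolist() for k in range(0,n+1,max(1,n//4))])
    return row
E
python3 - <<'E'
from h import *
import pickle
S,D=pickle.load(open("v0.pkl","rb"))
plan([.5375,-.226,.30],Rdown(-14.9),20)
plan([.5375,-.226,.30],Rdown(-14.9),15)
for n,p,q in (("spray base",(244,336),0),("lube base",(258,202),0),("carton",(165,330),0)): print(n,onz(S,p,0).round(3))
E
```

```text
row x20: [-0.0435, -0.00517, -0.00305, -3e-05, 3e-05, 0.06845]
via [[0.267, 0.537, 0.239], [0.432, 0.394, 0.254], [0.538, 0.204, 0.269], [0.575, -0.011, 0.285], [0.538, -0.226, 0.3]]
row x15: [-0.05791, -0.00755, -0.00406, -4e-05, 4e-05, 0.09127]
via [[0.267, 0.537, 0.239], [0.403, 0.427, 0.251], [0.503, 0.284, 0.263], [0.562, 0.119, 0.276], [0.573, -0.055, 0.288], [0.538, -0.226, 0.3]]
spray base [0.786 0.07  0.   ]
lube base [ 0.395 -0.017  0.   ]
carton [ 0.823 -0.115  0.   ]
```

Emit:
{"op": "arm_command", "data": {
  "motion": [-0.0435,-0.0052,-0.003,0,0,0.0685,-0.0435,-0.0052,-0.003,0,0,0.0685,-0.0435,-0.0052,-0.003,0,0,0.0685,-0.0435,-0.0052,-0.003,0,0,0.0685,-0.0435,-0.0052,-0.003,0,0,0.0685]
}}

```text
time: 0.88
eef_pos: [0.4325, 0.3927, 0.2542]
tool_rot: [[-0.692, 0.722, -0.0], [0.722, 0.692, -0.0], [-0.0, -0.0, -1.0]]
ft_force: [0.5, 0.5, -0.2]
opening: 0.0852
```

Emit:
{"op": "arm_command", "data": {
  "motion": [-0.0435,-0.0052,-0.003,0,0,0.0685,-0.0435,-0.0052,-0.003,0,0,0.0685,-0.0435,-0.0052,-0.003,0,0,0.0685,-0.0435,-0.0052,-0.003,0,0,0.0685,-0.0435,-0.0052,-0.003,0,0,0.0685]
}}

```text
time: 1.5
eef_pos: [0.5387, 0.2022, 0.2693]
tool_rot: [[-0.409, 0.912, -0.0], [0.912, 0.409, -0.0], [-0.0, -0.0, -1.0]]
ft_force: [0.3, 0.4, -0.0]
opening: 0.0854
```

```bash
python3 - <<'E'
from h import *
import pickle
W=cam("wrist"); pickle.dump(W,open("w1.pkl","wb")); cv2.imwrite("pics/w1.png",W["image"][:,:,::-1])
E
```

Emit:
{"op": "arm_command", "data": {
  "motion": [-0.0435,-0.0052,-0.003,0,0,0.0685,-0.0435,-0.0052,-0.003,0,0,0.0685,-0.0435,-0.0052,-0.003,0,0,0.0685,-0.0435,-0.0052,-0.003,0,0,0.0685,-0.0435,-0.0052,-0.003,0,0,0.0685]
}}

```text
time: 2.17
eef_pos: [0.5746, -0.0127, 0.2842]
tool_rot: [[-0.079, 0.997, -0.0], [0.997, 0.079, 0.0], [0.0, -0.0, -1.0]]
ft_force: [0.3, 0.6, -0.5]
opening: 0.0855
```

Emit:
{"op": "arm_command", "data": {
  "motion": [-0.0435,-0.0052,-0.003,0,0,0.0685,-0.0435,-0.0052,-0.003,0,0,0.0685,-0.0435,-0.0052,-0.003,0,0,0.0685,-0.0435,-0.0052,-0.003,0,0,0.0685,-0.0435,-0.0052,-0.003,0,0,0.0685]
}}

```text
time: 2.8
eef_pos: [0.5363, -0.2273, 0.2992]
tool_rot: [[0.26, 0.966, -0.0], [0.966, -0.26, 0.0], [0.0, -0.0, -1.0]]
ft_force: [1.4, -0.2, -0.1]
opening: 0.0855
```

```bash
python3 - <<'E'
from h import *
import pickle
W=cam("wrist"); pickle.dump(W,open("w2.pkl","wb")); cv2.imwrite("pics/w2.png",W["image"][:,:,::-1])
s=arm.observe();print(s["eef_pos"],s["tool_rot"].round(4).tolist())
crop(W,180,100,400,300,3.6,"pics/w2c.png")
E
```

```text
[ 0.53476221 -0.23198186  0.29959451] [[0.2657, 0.9641, -0.001], [0.964, -0.2657, -0.0039], [-0.004, 0.0, -1.0]]
```

View pics/w1.png

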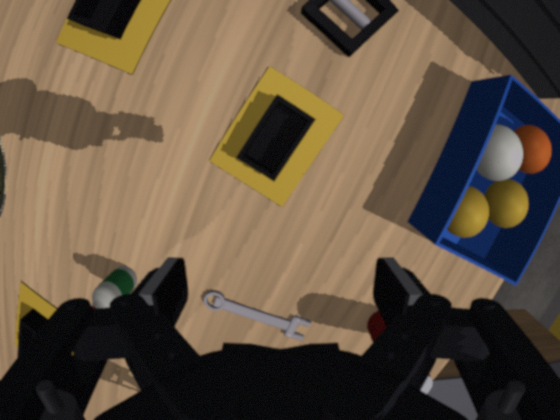

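View pics/w2.png

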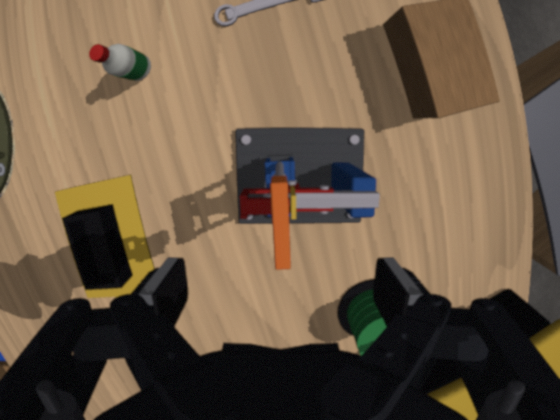

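View pics/w2c.png

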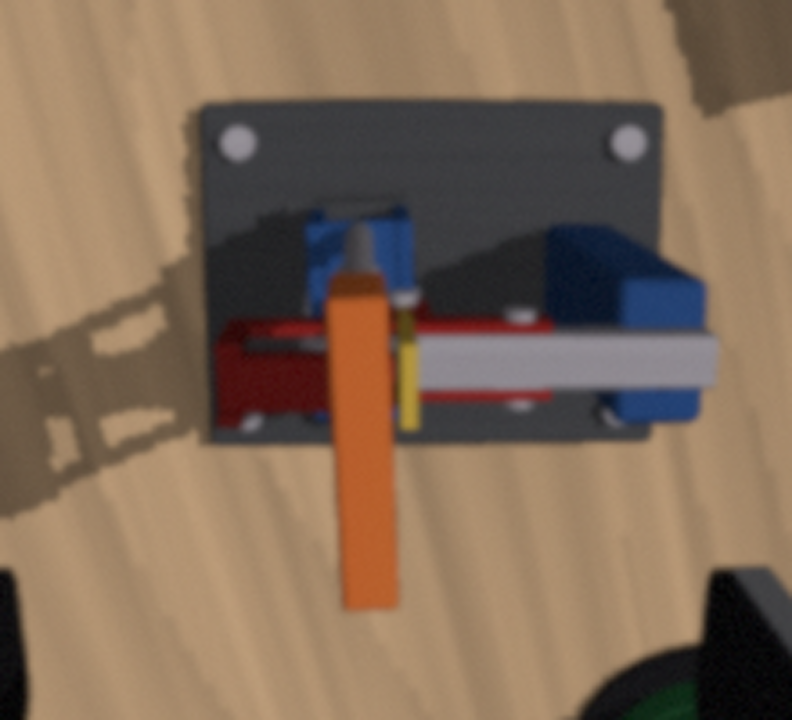

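```bash
python3 - <<'E'
from h import *
import pickle
S,D=pickle.load(open("v0.pkl","rb"));W=pickle.load(open("w2.pkl","rb"));V=pickle.load(open("w1.pkl","rb"))
def c(x,y): return (180+x/3.6-.36,100+y/3.6-.36)
g=[onz(W,c(*p),.215,True) for p in [(328,296),(388,293),(398,607),(345,609)]]
g=np.array(g); print("grip top",g[:,:2].round(4).tolist(),"ctr",g.mean(0).round(4)); 
dy=(g[0]+g[1]-g[2]-g[3])/2; print("len",np.linalg.norm(dy),"yaw",np.degrees(np.arctan2(-dy[0],dy[1])),"thick",np.linalg.norm(g[1]-g[0]),np.linalg.norm(g[2]-g[3]))
b=np.array([onz(W,c(*p),.014,True) for p in [(238,143),(629,143),(613,413),(252,421)]]);print("bolts",b[:,:2].round(4).tolist(),b.mean(0).round(4))
dx=b[1]-b[0];print("yaw",np.degrees(np.arctan2(dx[1],dx[0])))
p=np.array([onz(W,c(*p),.012,True) for p in [(203,106),(663,106),(650,438),(210,440)]]);print("plate",p[:,:2].round(4).tolist(),p.mean(0).round(4), np.linalg.norm(p[1]-p[0]),np.linalg.norm(p[3]-p[0]))
# keeper/beak vs grip
print("keeper top z.173",[onz(W,c(*q),.173,True).round(4).tolist() for q in [(399,344),(419,344),(419,430),(400,430)]])
# height of grip by W + S: grip-top rear/near corners in S
def s(x,y): return (110+x/5-.4,150+y/5-.4)
for n,a,bb in (("far",(160,92),(345,609)),("near",(287,150),(388,293)),("near2",(281,160),(398,293))):
    print(n,tri([ray(S,s(*a)),ray(W,c(*bb),True)]))
# arm edges at z .150
a=[onz(W,c(*q),.150,True) for q in [(420,337),(420,386),(715,333),(715,386)]];print("arm",np.round(a,4)[:,:2].tolist())
# cradle
hsv=cv2.cvtColor(V["image"],cv2.COLOR_RGB2HSV);m=cv2.inRange(hsv,(20,120,90),(32,255,255));m[:50]=0;m[230:]=0;m[:,:190]=0;m[:,360:]=0
k=max(cv2.findContours(m,cv2.RETR_EXTERNAL,cv2.CHAIN_APPROX_NONE)[0],key=cv2.contourArea)
q=cv2.approxPolyDP(cv2.convexHull(k),8,True)[:,0];print(q.tolist())
w=np.array([onz(V,u,.002,True) for u in q]);print(w[:,:2].round(4).tolist(),w.mean(0).round(4))
crop(V,200,55,355,215,5,"pics/w1c.png")
E
```

```text
grip top [[0.5381, -0.1999], [0.5492, -0.2023], [0.5347, -0.2656], [0.5241, -0.2632]] ctr [ 0.5365 -0.2327  0.215 ]
len 0.06488280113997108 yaw -12.666520357590446 thick 0.011364979688817627 0.01087973023177536
bolts [[0.5072, -0.17], [0.6436, -0.2054], [0.6155, -0.3028], [0.4834, -0.2704]] [ 0.5624 -0.2371  0.014 ]
yaw -14.542561302646812
plate [[0.4984, -0.1536], [0.6598, -0.1952], [0.628, -0.3171], [0.4655, -0.2739]] [ 0.5629 -0.2349  0.012 ] 0.16659326964219262 0.12472042517850661
keeper top z.173 [[0.5477, -0.2215, 0.173], [0.5521, -0.2227, 0.173], [0.547, -0.2425, 0.173], [0.5428, -0.2413, 0.173]]
far (array([ 0.52298421, -0.26750035,  0.20634017]), [0.4, 0.4])
near (array([ 0.54625643, -0.19693177,  0.21108921]), [6.6, 6.6])
near2 (array([ 0.54843713, -0.19919486,  0.20556203]), [5.7, 5.7])
arm [[0.5526, -0.2262], [0.5495, -0.2383], [0.626, -0.2444], [0.6234, -0.2581]]
[[268, 67], [343, 114], [282, 206], [210, 161]]
[[0.4696, 0.3221], [0.5772, 0.3075], [0.5567, 0.1699], [0.4502, 0.1862]] [0.5134 0.2464 0.002 ]
```

View pics/w1c.png

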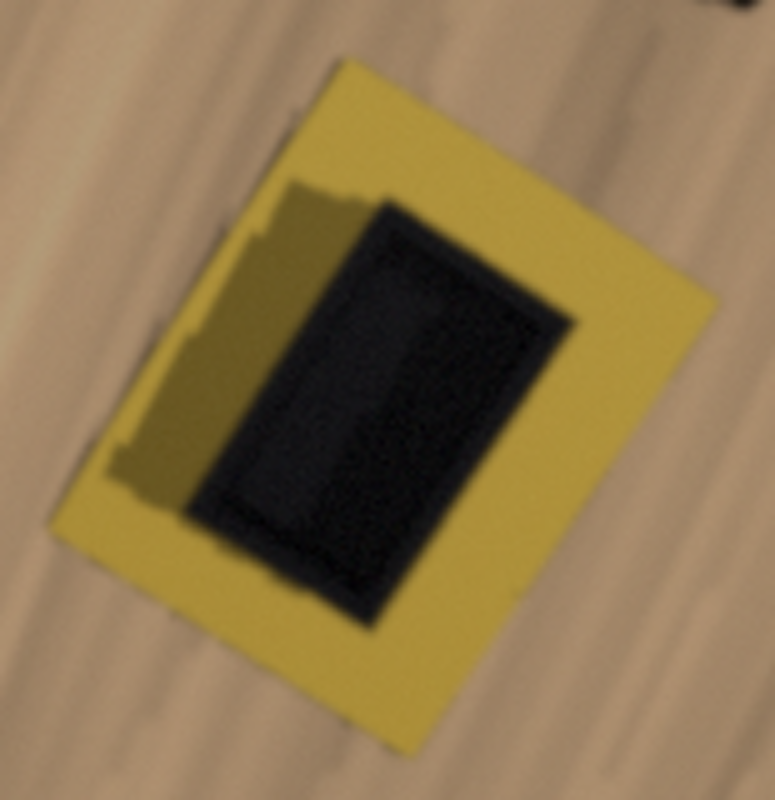

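```bash
python3 - <<'E'
from h import *
import pickle
W0=pickle.load(open("w2.pkl","rb"))
W=cam("wrist"); pickle.dump(W,open("w3.pkl","wb"))
s=arm.observe();print(s["time"],s["eef_pos"],s["tool_rot"].round(4).tolist())
print(W0["T"][:3,3],W["T"][:3,3])
crop(W,180,100,400,300,3.6,"pics/w3c.png")
E
```

```text
2.9 [ 0.53559566 -0.22950866  0.29945703] [[0.2631, 0.9648, -0.0002], [0.9648, -0.2631, -0.0014], [-0.0015, 0.0002, -1.0]]
[ 0.55392484 -0.16472575  0.43346616] [ 0.55282457 -0.16893022  0.43358629]
```

View pics/w3c.png

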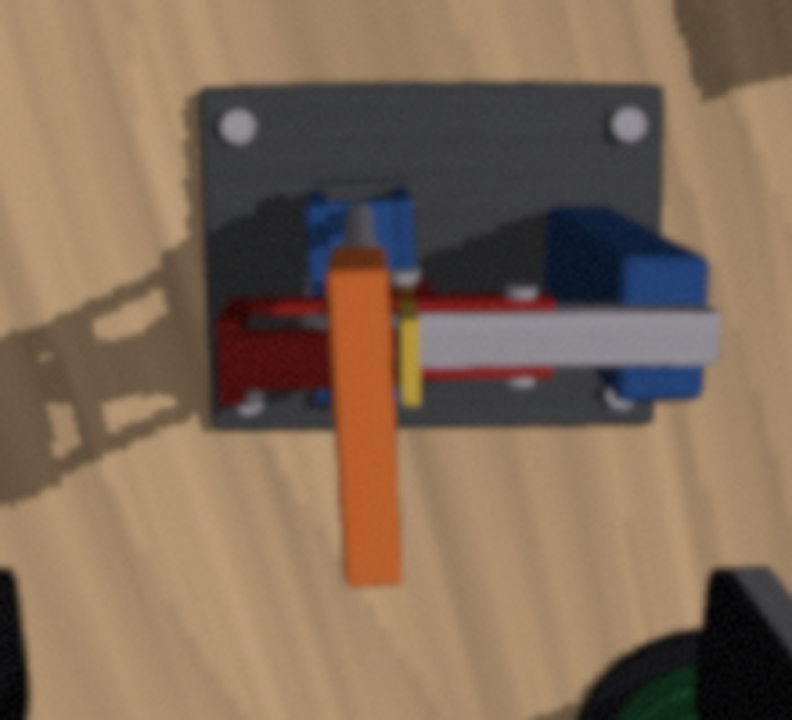

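Emit:
{"op": "arm_command", "data": {
  "motion": [0.02,0,0,0,0,0,0.02,0,0,0,0,0,0,0,0,0,0,0,0,0,0,0,0,0,0,0,0,0,0,0]
}}

```text
time: 3.52
eef_pos: [0.5471, -0.1872, 0.2993]
tool_rot: [[0.257, 0.966, -0.0], [0.966, -0.257, -0.0], [-0.0, -0.0, -1.0]]
ft_force: [0.6, -1.1, -0.4]
opening: 0.0853
```

```bash
python3 - <<'E'
from h import *
import pickle
W=cam("wrist"); pickle.dump(W,open("w4.pkl","wb"))
s=arm.observe();print(s["time"],s["eef_pos"],s["tool_rot"].round(4).tolist())
print(W["T"][:3,3])
crop(W,180,150,400,350,3.6,"pics/w4c.png")
E
```

```text
3.575 [ 0.54705271 -0.18745918  0.2993022 ] [[0.2579, 0.9662, -0.0], [0.9662, -0.2579, -0.0002], [-0.0002, 0.0, -1.0]]
[ 0.56451829 -0.12452413  0.4335392 ]
```

View pics/w4c.png

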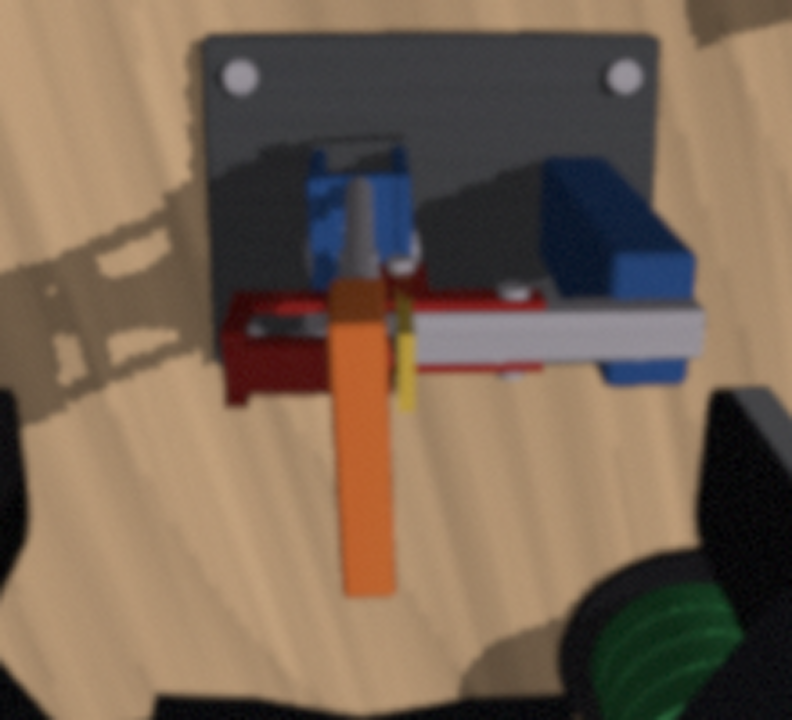

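```bash
python3 - <<'E'
from h import *
import pickle
S,D=pickle.load(open("v0.pkl","rb"));W=pickle.load(open("w4.pkl","rb"));W3=pickle.load(open("w3.pkl","rb"))
def c(x,y): return (180+x/3.6-.36,150+y/3.6-.36)
def c3(x,y): return (180+x/3.6-.36,100+y/3.6-.36)
P4=[(328,322),(384,319),(395,594),(345,596)];P3=[(329,270),(388,266),(401,583),(346,586)]
g=np.array([onz(W,c(*p),.215,True) for p in P4]); print("grip top",g[:,:2].round(4).tolist(),"ctr",g.mean(0).round(4)); 
dy=(g[0]+g[1]-g[2]-g[3])/2; print("len",np.linalg.norm(dy),"yaw",np.degrees(np.arctan2(-dy[0],dy[1])))
g=np.array([onz(W3,c3(*p),.215,True) for p in P3]); print("grip top3 ctr",g.mean(0).round(4)); 
print("bolts4",[onz(W,c(*p),.014,True)[:2].round(4).tolist() for p in [(240,77),(625,77)]])
print("bolts3",[onz(W3,c3(*p),.014,True)[:2].round(4).tolist() for p in [(238,127),(629,125)]])
for a,b in zip(P4,P3): print("tri",tri([ray(W,c(*a),True),ray(W3,c3(*b),True)]))
# arm edges at z .150
def arm_(W,c,q):
    a=np.array([onz(W,c(*u),.150,True) for u in q]); print("arm mid",((a[0]+a[1])/2).round(4)[:2],((a[2]+a[3])/2).round(4)[:2],"w",np.linalg.norm(a[0]-a[1]))
arm_(W,c,[(416,310),(416,357),(703,308),(703,356)]); arm_(W3,c3,[(421,312),(421,361),(718,311),(718,362)])
# Scene projections of candidate origin
for org in ([.5375,-.226],[.538,-.230]):
    a=np.radians(-14.9);ex=np.array([np.cos(a),np.sin(a)]);ey=np.array([-ex[1],ex[0]])
    for bx,by in((-45,50),(95,50),(95,-50),(-45,-50)):
        q=np.r_[np.array(org)+ex*bx/1000+ey*by/1000,.014]; print([np.round(proj(d,q,f),1).tolist() for d,f in((S,0),(D,0),(W,1))])
E
```

```text
grip top [[0.5378, -0.1996], [0.5487, -0.2019], [0.5349, -0.2652], [0.5241, -0.2628]] ctr [ 0.5364 -0.2324  0.215 ]
len 0.06472228186231295 yaw -12.29882810917287
grip top3 ctr [ 0.5364 -0.2329  0.215 ]
bolts4 [[0.5072, -0.17], [0.6434, -0.2056]]
bolts3 [[0.5072, -0.17], [0.6434, -0.2054]]
tri (array([ 0.53775345, -0.20037798,  0.21300804]), [0.2, 0.2])
tri (array([ 0.54877292, -0.20258698,  0.21319282]), [0.2, 0.2])
tri (array([ 0.53450518, -0.26681975,  0.2124451 ]), [0.0, 0.0])
tri (array([ 0.52347559, -0.26457297,  0.21221562]), [0.1, 0.1])
arm mid [ 0.551 -0.231] [ 0.6251 -0.2512] w 0.012996670025393156
arm mid [ 0.5511 -0.2315] [ 0.6249 -0.2514] w 0.012429201028642256
[[193.9, 218.1], [308.0, 308.0], [245.2, 168.3]]
[[161.5, 255.7], [360.5, 307.8], [351.8, 168.7]]
[[131.9, 239.3], [366.5, 341.1], [348.0, 240.3]]
[[165.2, 203.5], [310.4, 341.3], [247.2, 240.7]]
[[192.5, 218.0], [308.7, 309.1], [246.4, 171.1]]
[[160.0, 255.5], [361.3, 309.0], [352.8, 171.6]]
[[130.5, 239.1], [367.3, 342.5], [348.8, 242.8]]
[[163.8, 203.3], [311.1, 342.6], [248.3, 243.2]]
```

```bash
python3 - <<'E'
from h import *
import pickle
W=pickle.load(open("w4.pkl","rb"))
def c(x,y): return (180+x/3.6-.36,150+y/3.6-.36)
o=np.array([.5383,-.2295]);a=np.radians(-14.7);ex=np.array([np.cos(a),np.sin(a)]);ey=np.array([-ex[1],ex[0]])
def rel(p): d=p[:2]-o; return (1000*d@ex).round(1),(1000*d@ey).round(1)
for n,q,z in (("beak left top",(225,400),.171),("beak left up",(225,325),.171),("beak left far",(232,295),.171),("keeper front",(398,405),.173),("keeper back",(414,405),.173),("keeper front up",(398,330),.173)): print(n,rel(onz(W,c(*q),z,True)))
plan([.5363,-.2328,.235],Rdown(-12.4),4)
E
```

```text
beak left top (np.float64(-35.0), np.float64(-7.7))
beak left up (np.float64(-34.1), np.float64(12.0))
beak left far (np.float64(-32.1), np.float64(19.6))
keeper front (np.float64(7.4), np.float64(-8.1))
keeper back (np.float64(11.3), np.float64(-8.1))
keeper front up (np.float64(7.2), np.float64(11.4))
row x4: [-0.01165, 0.00013, 0.01608, 0.0, 4e-05, -0.01111]
via [[0.547, -0.187, 0.299], [0.544, -0.199, 0.283], [0.541, -0.21, 0.267], [0.539, -0.221, 0.251], [0.536, -0.233, 0.235]]
```

The beak's left end is at -35 mm and the keeper face at 7.3 mm from the seat, so s is about 0–2 mm by eye. I'll still feel for the stop.

Emit:
{"op": "arm_command", "data": {
  "motion": [-0.0116,0,0.016,0,0,-0.011,-0.0116,0,0.016,0,0,-0.011,-0.0116,0,0.016,0,0,-0.011,-0.0116,0,0.016,0,0,-0.011,0,0,0,0,0,0]
}}

```text
time: 4.2
eef_pos: [0.5345, -0.2332, 0.2333]
tool_rot: [[0.217, 0.976, -0.003], [0.976, -0.217, 0.001], [0.001, -0.003, -1.0]]
ft_force: [0.5, 1.1, 0.0]
opening: 0.0853
```

```bash
python3 - <<'E'
from h import *
import pickle
W=cam("wrist"); pickle.dump(W,open("w5.pkl","wb"));cv2.imwrite("pics/w5.png",W["image"][:,:,::-1])
s=arm.observe();print(s["time"],s["eef_pos"],s["tool_rot"].round(4).tolist(),s["ft_force"])
for z in (.215,.205): print(proj(W,s["eef_pos"]*[1,1,0]+[0,0,z],True))
E
```

```text
4.25 [ 0.53511017 -0.23283149  0.23441595] [[0.2164, 0.9763, -0.0014], [0.9763, -0.2164, 0.0009], [0.0006, -0.0016, -1.0]] [-0.68986857 -1.0361356  -0.18432276]
(np.float64(279.75573876010776), np.float64(255.92347653841264))
(np.float64(279.81343189154813), np.float64(248.68484639182924))
```

View pics/w5.png

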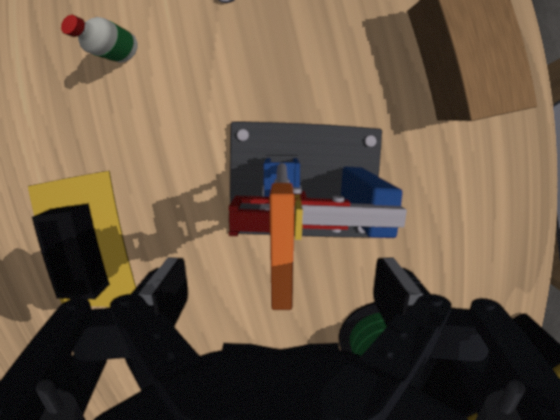

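Emit:
{"op": "arm_command", "data": {
  "motion": [0,0.0012,0.012,0,0,0,0,0,0.012,0,0,0,0,0,0.012,0,0,0,0,0,0.008,0,0,0,0,0,0,0,0,0]
}}

```text
time: 4.88
eef_pos: [0.5365, -0.2325, 0.1904]
tool_rot: [[0.215, 0.977, -0.001], [0.977, -0.215, 0.001], [0.0, -0.001, -1.0]]
ft_force: [0.7, -0.0, -0.4]
opening: 0.0855
```

```bash
python3 - <<'E'
from h import *
import pickle
W=cam("wrist");D=cam("side")
crop(W,160,120,420,330,3,"pics/w6.png");crop(D,270,220,410,360,4.2,"pics/d6.png")
s=arm.observe();print(s["time"],s["eef_pos"],s["tool_rot"].round(4).tolist(),s["ft_force"])
E
```

```text
4.975 [ 0.53708761 -0.23276446  0.19146446] [[0.2153, 0.9766, 0.0002], [0.9766, -0.2153, -0.0001], [-0.0, 0.0002, -1.0]] [0.38709836 0.03000752 0.41184118]
```

View pics/w6.png

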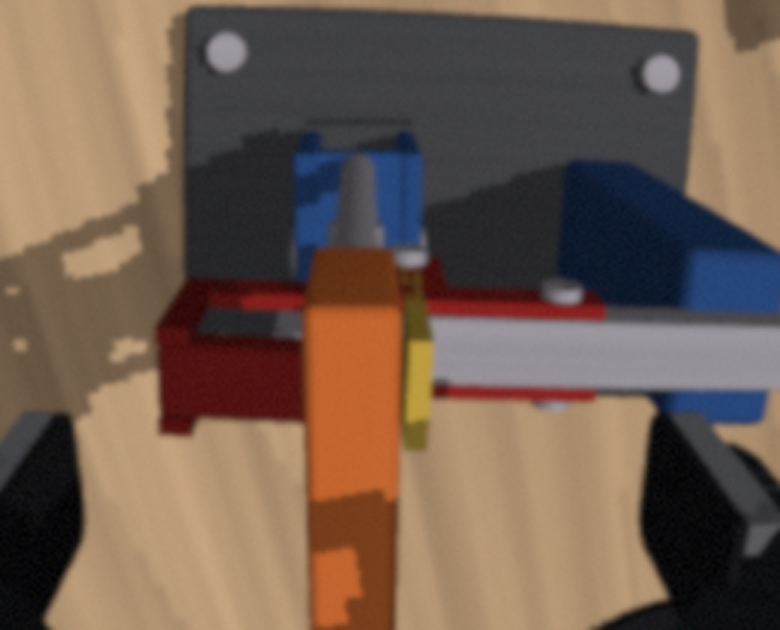

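View pics/d6.png

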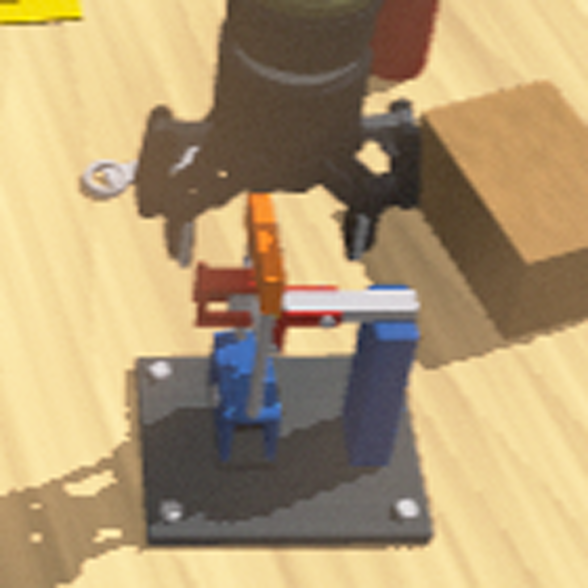

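The grip is centred between the fingers: in the crop it sits at column 354, with the finger pads at 80 and 645. Closing now.

Emit:
{"op": "arm_command", "data": {
  "motion": [0,0,0,0,0,0,0,0,0,0,0,0,0,0,0,0,0,0,0,0,0,0,0,0,0,0,0,0,0,0],
  "jaw": 0.0
}}

```text
time: 5.6
eef_pos: [0.5366, -0.2327, 0.1915]
tool_rot: [[0.215, 0.977, -0.001], [0.977, -0.215, -0.0], [-0.0, -0.001, -1.0]]
ft_force: [-2.8, 0.5, 3.8]
opening: 0.0108
```

Emit:
{"op": "arm_command", "data": {
  "motion": [0,0,0,0,0,0,0,0,0,0,0,0,0,0,0,0,0,0,0,0,0,0,0,0,0,0,0,0,0,0]
}}

```text
time: 6.22
eef_pos: [0.5367, -0.2327, 0.1915]
tool_rot: [[0.215, 0.977, -0.0], [0.977, -0.215, -0.0], [-0.0, -0.0, -1.0]]
ft_force: [-4.4, 2.2, 4.3]
opening: 0.0113
```

```bash
python3 - <<'E'
from h import *
import pickle
W=cam("wrist");
crop(W,160,120,420,330,3,"pics/w7.png")
s=arm.observe();print(s)
E
```

```text
{'time': 6.275, 'joint_positions': array([-2.34367405e+01,  1.76564405e+01, -9.43689723e+00,  6.29264909e+01,
       -1.17322236e-02,  7.89951200e+01]), 'joint_vel': array([-0.12166248,  0.00089073, -0.01480311,  0.06820818, -0.01233471,
       -0.07567419]), 'tau': array([ 4.96773161e-01, -5.00290883e+01,  3.31655324e+01, -1.89427324e+00,
        2.99718473e-01,  1.21036594e-02]), 'eef_pos': array([ 0.53668484, -0.23272504,  0.19148057]), 'tool_rot': array([[ 2.15278330e-01,  9.76552652e-01, -3.98966258e-04],
       [ 9.76552724e-01, -2.15278366e-01, -5.02262361e-05],
       [-1.34937368e-04, -3.78798966e-04, -9.99999919e-01]]), 'ft_force': array([-4.39051111,  0.48082575,  4.92710856]), 'torque': array([2.31577617e-01, 9.96036282e-01, 6.78723653e-05]), 'opening': 0.010825287469396906}
```

View pics/w7.png

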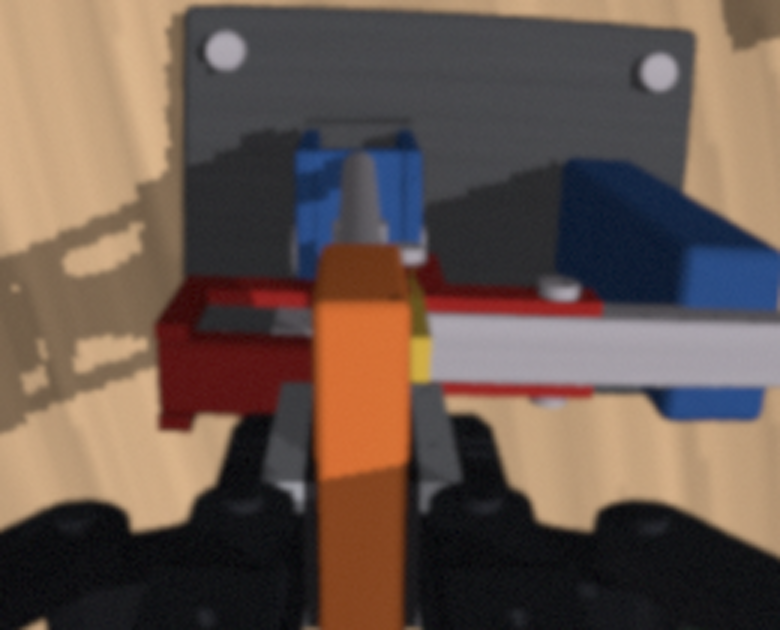

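Emit:
{"op": "arm_command", "data": {
  "motion": [0,0,-0.0004,0,0,0,0,0,-0.0004,0,0,0,0,0,0,0,0,0,0,0,0,0,0,0,0,0,0,0,0,0]
}}

```text
time: 6.9
eef_pos: [0.5371, -0.2327, 0.1917]
tool_rot: [[0.215, 0.977, -0.0], [0.977, -0.215, 0.0], [0.0, -0.0, -1.0]]
ft_force: [-1.0, -0.5, -3.8]
opening: 0.0111
```

Emit:
{"op": "arm_command", "data": {
  "motion": [0,0.0007,0,0,0,0,0,0.0007,0,0,0,0,0,0.0006,0,0,0,0,0,0,0,0,0,0,0,0,0,0,0,0]
}}

```text
time: 7.52
eef_pos: [0.5389, -0.2332, 0.192]
tool_rot: [[0.215, 0.977, -0.0], [0.977, -0.215, 0.0], [0.0, -0.0, -1.0]]
ft_force: [-0.2, 0.4, -3.7]
opening: 0.011
```

```bash
cat >> h.py <<'E'
def st():
    s=arm.observe();a=np.radians(-14.7);ex=np.array([np.cos(a),np.sin(a),0]);ey=np.array([-ex[1],ex[0],0])
    o=np.array([.5383,-.2295,.155]);d=s["eef_pos"]-o
    f=s["ft_force"]
    print("t",round(s["time"],2),"tcp in stand mm",(1000*np.array([d@ex,d@ey,d[2]])).round(2),"F stand",np.round([f@ex,f@ey,f[2]],2),"tau",s["torque"].round(2),"op",round(s["opening"],4))
E
python3 -c "
from h import *
st()"
```

```text
t 7.53 tcp in stand mm [ 1.49 -3.4  37.03] F stand [-0.28  0.38 -3.74] tau [-0.03  0.04 -0.01] op 0.011
```

Emit:
{"op": "arm_command", "data": {
  "motion": [0,0.001,0,0,0,0,0,0.001,0,0,0,0,0,0.001,0,0,0,0,0,0,0,0,0,0,0,0,0,0,0,0]
}}

```text
time: 8.15
eef_pos: [0.5417, -0.2338, 0.192]
tool_rot: [[0.215, 0.977, -0.0], [0.977, -0.215, 0.0], [-0.0, -0.0, -1.0]]
ft_force: [-3.0, -0.0, -4.1]
opening: 0.0107
```

```bash
python3 -c "
from h import *
st()"
```

```text
t 8.15 tcp in stand mm [ 4.35 -3.32 37.03] F stand [-2.93 -0.79 -4.07] tau [ 0.15  0.93 -0.02] op 0.0107
```

Emit:
{"op": "arm_command", "data": {
  "motion": [0,0.001,0,0,0,0,0,0.001,0,0,0,0,0,0.001,0,0,0,0,0,0.001,0,0,0,0,0,0,0,0,0,0]
}}

```text
time: 8.78
eef_pos: [0.5455, -0.2347, 0.1918]
tool_rot: [[0.215, 0.977, -0.001], [0.977, -0.215, -0.0], [-0.0, -0.001, -1.0]]
ft_force: [-5.5, 0.1, -4.7]
opening: 0.011
```

```bash
python3 -c "
from h import *
st()"
```

```text
t 8.78 tcp in stand mm [ 8.34 -3.23 36.83] F stand [-5.3  -1.3  -4.67] tau [-0.    1.18 -0.05] op 0.011
```

Emit:
{"op": "arm_command", "data": {
  "motion": [0,0.001,0,0,0,0,0,0.001,0,0,0,0,0,0,0,0,0,0,0,0,0,0,0,0,0,0,0,0,0,0]
}}

```text
time: 9.4
eef_pos: [0.547, -0.2351, 0.1917]
tool_rot: [[0.215, 0.977, -0.001], [0.977, -0.215, 0.0], [-0.0, -0.001, -1.0]]
ft_force: [-5.2, 0.0, -4.7]
opening: 0.0109
```

```bash
python3 -c "
from h import *
st()
D=cam('side');crop(D,270,220,410,360,4.2,'pics/d8.png');W=cam('wrist');crop(W,160,120,420,330,3,'pics/w8.png')
st()"
```

```text
t 9.4 tcp in stand mm [ 9.88 -3.19 36.67] F stand [-5.   -1.31 -4.66] tau [-0.02  1.42 -0.03] op 0.0109
t 9.5 tcp in stand mm [ 9.93 -3.2  36.71] F stand [-5.79 -1.32 -4.36] tau [-0.01  1.37 -0.01] op 0.0111
```

View pics/d8.png

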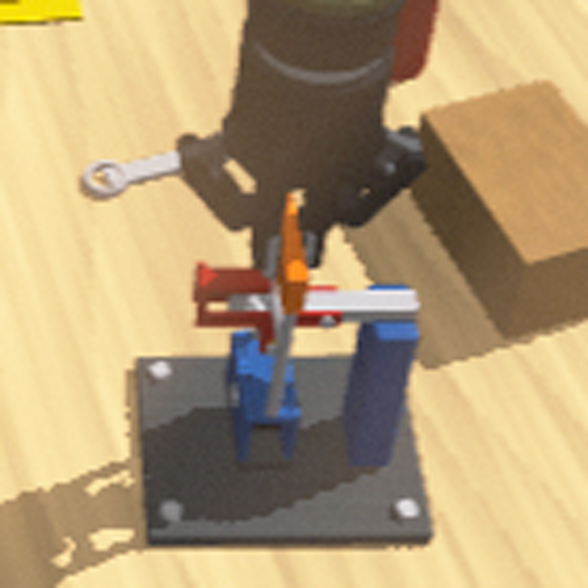

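View pics/w8.png

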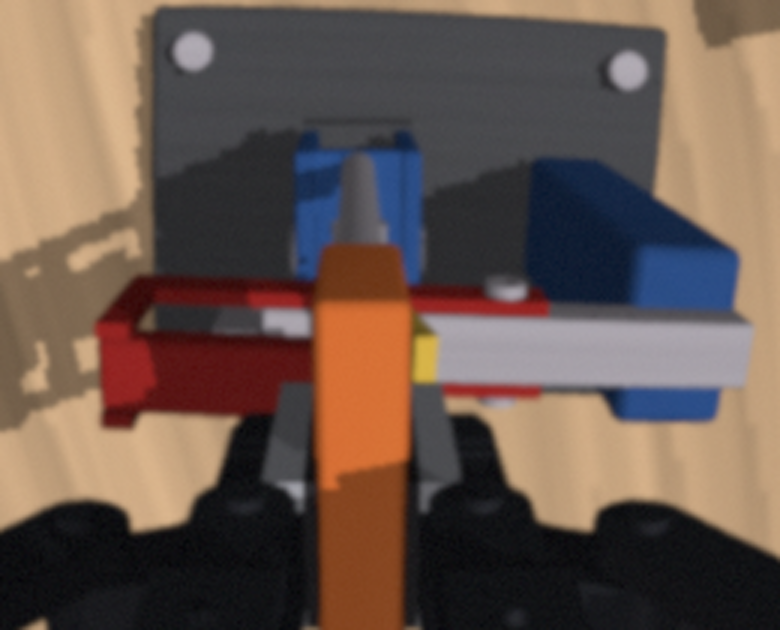

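The block stays upright in the grip, and the yellow keeper is tipping back with it. I'll carry on in small steps.

Emit:
{"op": "arm_command", "data": {
  "motion": [0,0.001,0,0,0,0,0,0.0008,0,0,0,0,0,0,0,0,0,0,0,0,0,0,0,0,0,0,0,0,0,0]
}}

```text
time: 10.12
eef_pos: [0.5486, -0.2354, 0.1917]
tool_rot: [[0.215, 0.977, -0.002], [0.977, -0.215, 0.0], [-0.0, -0.002, -1.0]]
ft_force: [-6.7, 0.2, -4.3]
opening: 0.0112
```

```bash
python3 -c "
from h import *
st()"
```

```text
t 10.12 tcp in stand mm [11.41 -3.06 36.7 ] F stand [-6.54 -1.54 -4.32] tau [ 0.07  1.64 -0.01] op 0.0112
```

Emit:
{"op": "arm_command", "data": {
  "motion": [0,0.0008,0,0,0,0,0,0,0,0,0,0,0,0,0,0,0,0,0,0,0,0,0,0,0,0,0,0,0,0]
}}

```text
time: 10.75
eef_pos: [0.5493, -0.2355, 0.1917]
tool_rot: [[0.215, 0.977, -0.002], [0.977, -0.215, 0.0], [-0.0, -0.002, -1.0]]
ft_force: [-6.8, 0.3, -4.2]
opening: 0.0116
```

```bash
python3 -c "
from h import *
st()"
```

```text
t 10.75 tcp in stand mm [12.13 -3.   36.71] F stand [-6.62 -1.45 -4.16] tau [ 0.13  1.66 -0.  ] op 0.0116
```

Emit:
{"op": "arm_command", "data": {
  "motion": [0,0.0008,0,0,0,0,0,0,0,0,0,0,0,0,0,0,0,0,0,0,0,0,0,0,0,0,0,0,0,0]
}}

```text
time: 11.38
eef_pos: [0.55, -0.2356, 0.1917]
tool_rot: [[0.215, 0.977, -0.002], [0.977, -0.215, 0.0], [0.0, -0.002, -1.0]]
ft_force: [-6.5, 1.7, -4.3]
opening: 0.0115
```

```bash
python3 -c "
from h import *
st()"
```

```text
t 11.38 tcp in stand mm [12.83 -2.95 36.69] F stand [-6.68  0.03 -4.34] tau [ 0.19  1.7  -0.06] op 0.0115
```

Emit:
{"op": "arm_command", "data": {
  "motion": [0,0.0008,0,0,0,0,0,0,0,0,0,0,0,0,0,0,0,0,0,0,0,0,0,0,0,0,0,0,0,0]
}}

```text
time: 12.0
eef_pos: [0.5507, -0.2358, 0.1917]
tool_rot: [[0.215, 0.977, -0.002], [0.977, -0.215, 0.001], [0.0, -0.002, -1.0]]
ft_force: [-6.6, 1.0, -3.8]
opening: 0.0111
```

```bash
python3 -c "
from h import *
st()"
```

```text
t 12.0 tcp in stand mm [13.56 -2.93 36.72] F stand [-6.6  -0.67 -3.78] tau [0.25 1.76 0.02] op 0.0111
```

Emit:
{"op": "arm_command", "data": {
  "motion": [0,0.001,0,0,0,0,0,0,0,0,0,0,0,0,0,0,0,0,0,0,0,0,0,0,0,0,0,0,0,0]
}}

```text
time: 12.62
eef_pos: [0.5514, -0.2359, 0.1917]
tool_rot: [[0.215, 0.977, -0.003], [0.977, -0.215, 0.001], [0.0, -0.003, -1.0]]
ft_force: [-8.1, 1.4, -3.0]
opening: 0.0109
```

```bash
python3 -c "
from h import *
st()"
```

```text
t 12.62 tcp in stand mm [14.25 -2.85 36.7 ] F stand [-8.15 -0.73 -2.98] tau [ 0.3   1.99 -0.02] op 0.0109
```

Emit:
{"op": "arm_command", "data": {
  "motion": [0,0.001,0,0,0,0,0,0,0,0,0,0,0,0,0,0,0,0,0,0,0,0,0,0,0,0,0,0,0,0]
}}

```text
time: 13.25
eef_pos: [0.5515, -0.2359, 0.1917]
tool_rot: [[0.216, 0.976, -0.004], [0.976, -0.216, 0.001], [0.0, -0.004, -1.0]]
ft_force: [-10.3, 1.7, -0.6]
opening: 0.011
```

```bash
python3 -c "
from h import *
st()"
```

```text
t 13.25 tcp in stand mm [14.44 -2.85 36.67] F stand [-10.34  -0.99  -0.56] tau [ 0.42  2.59 -0.02] op 0.011
```

Stop felt: the last 1 mm of command moved the TCP only 0.2 mm, and the force rose from 6.6 to 10.3 N with the TCP at x = 14.4 mm. I'll back off into the middle of the gap.

Emit:
{"op": "arm_command", "data": {
  "motion": [0,-0.0012,0,0,0,0,0,-0.0012,0,0,0,0,0,0,0,0,0,0,0,0,0,0,0,0,0,0,0,0,0,0]
}}

```text
time: 13.88
eef_pos: [0.5507, -0.2357, 0.1918]
tool_rot: [[0.215, 0.977, -0.001], [0.977, -0.215, 0.001], [0.0, -0.002, -1.0]]
ft_force: [-6.3, 1.1, -4.7]
opening: 0.0113
```

```bash
python3 -c "
from h import *
st()"
```

```text
t 13.88 tcp in stand mm [13.56 -2.86 36.81] F stand [-6.36 -0.5  -4.69] tau [ 0.17  1.52 -0.04] op 0.0113
```

Emit:
{"op": "arm_command", "data": {
  "motion": [0,-0.0006,0,0,0,0,0,0,-0.001,0,0,0,0,0,-0.001,0,0,0,0,0,-0.001,0,0,0,0,0,0,0,0,0]
}}

```text
time: 14.5
eef_pos: [0.5503, -0.2353, 0.1947]
tool_rot: [[0.215, 0.977, -0.001], [0.977, -0.215, 0.001], [0.001, -0.001, -1.0]]
ft_force: [-3.7, 2.0, -5.1]
opening: 0.0113
```

```bash
python3 -c "
from h import *
st()"
```

```text
t 14.5 tcp in stand mm [13.12 -2.59 39.73] F stand [-4.12  0.99 -5.11] tau [ 0.27  1.36 -0.04] op 0.0113
```

Emit:
{"op": "arm_command", "data": {
  "motion": [0,0,-0.0007,0,0,0,0,0,-0.0007,0,0,0,0,0,-0.0006,0,0,0,0,0,0,0,0,0,0,0,0,0,0,0]
}}

```text
time: 15.12
eef_pos: [0.5504, -0.2353, 0.1967]
tool_rot: [[0.215, 0.977, -0.001], [0.977, -0.215, 0.001], [0.001, -0.001, -1.0]]
ft_force: [-5.0, 1.6, -4.5]
opening: 0.0108
```

```bash
python3 -c "
from h import *
st()"
```

```text
t 15.12 tcp in stand mm [13.23 -2.57 41.71] F stand [-5.23  0.33 -4.52] tau [ 0.3   1.21 -0.06] op 0.0108
```

Emit:
{"op": "arm_command", "data": {
  "motion": [0,0,-0.001,0,0,0,0,0,-0.001,0,0,0,0,0,-0.001,0,0,0,0,0,-0.001,0,0,0,0,0,0,0,0,0]
}}

```text
time: 15.75
eef_pos: [0.551, -0.2358, 0.2013]
tool_rot: [[0.215, 0.977, 0.0], [0.977, -0.215, -0.0], [0.0, 0.0, -1.0]]
ft_force: [-3.9, 1.0, -5.9]
opening: 0.0116
```

```bash
python3 -c "
from h import *
st()"
```

```text
t 15.75 tcp in stand mm [13.93 -2.91 46.3 ] F stand [-4.    0.03 -5.9 ] tau [ 0.36  1.07 -0.04] op 0.0116
```

Emit:
{"op": "arm_command", "data": {
  "motion": [0,-0.0003,-0.0015,0,0,0,0,0,-0.0015,0,0,0,0,0,-0.0015,0,0,0,0,0,-0.0015,0,0,0,0,0,0,0,0,0]
}}

```text
time: 16.38
eef_pos: [0.5509, -0.2359, 0.2075]
tool_rot: [[0.215, 0.977, 0.001], [0.977, -0.215, -0.0], [-0.0, 0.001, -1.0]]
ft_force: [-3.4, 0.7, -5.1]
opening: 0.0114
```

```bash
python3 -c "
from h import *
st()"
```

```text
t 16.38 tcp in stand mm [13.79 -2.96 52.49] F stand [-3.47 -0.14 -5.13] tau [ 0.18  0.81 -0.02] op 0.0114
```

Emit:
{"op": "arm_command", "data": {
  "motion": [0,0,-0.002,0,0,0,0,0,-0.002,0,0,0,0,0,-0.002,0,0,0,0,0,-0.002,0,0,0,0,0,0,0,0,0]
}}

```text
time: 17.0
eef_pos: [0.5516, -0.2361, 0.2158]
tool_rot: [[0.215, 0.977, 0.002], [0.977, -0.215, -0.001], [-0.0, 0.002, -1.0]]
ft_force: [0.3, -0.1, -5.2]
opening: 0.0111
```

```bash
python3 -c "
from h import *
st()"
```

```text
t 17.0 tcp in stand mm [14.52 -3.   60.77] F stand [ 0.34  0.03 -5.23] tau [0.02 0.04 0.  ] op 0.0111
```

Free of the keeper: the lateral force is about 0 and the bar is about 24 mm up. The block's cheeks limit how far I can lift here, so I'll raise 2 mm to centre it vertically, then slide off over the tip.

Emit:
{"op": "arm_command", "data": {
  "motion": [0,0,-0.001,0,0,0,0,0,-0.001,0,0,0,0,0,0,0,0,0,0,0,0,0,0,0,0,0,0,0,0,0]
}}

```text
time: 17.62
eef_pos: [0.5505, -0.2357, 0.217]
tool_rot: [[0.215, 0.977, -0.0], [0.977, -0.215, 0.0], [-0.0, -0.0, -1.0]]
ft_force: [0.2, -0.9, -5.0]
opening: 0.0112
```

```bash
python3 -c "
from h import *
st()
D=cam('side');crop(D,270,210,410,350,4.2,'pics/d9.png');S=cam('scene');crop(S,110,140,220,270,4.5,'pics/s9.png')
W=cam('wrist');crop(W,160,120,420,330,3,'pics/w9.png')
st()"
```

```text
t 17.62 tcp in stand mm [13.4  -2.94 62.05] F stand [ 0.44 -0.85 -5.03] tau [-0.05  0.02  0.02] op 0.0112
t 17.77 tcp in stand mm [13.41 -2.94 62.07] F stand [ 0.21  0.99 -4.75] tau [ 0.07 -0.04 -0.01] op 0.0115
```

View pics/d9.png

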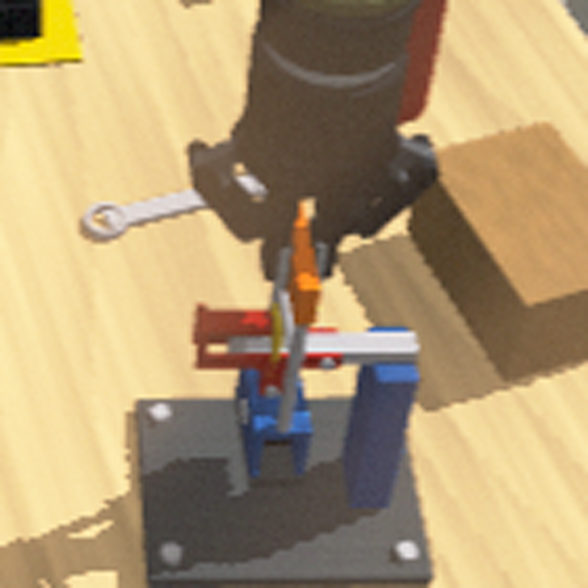

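View pics/s9.png

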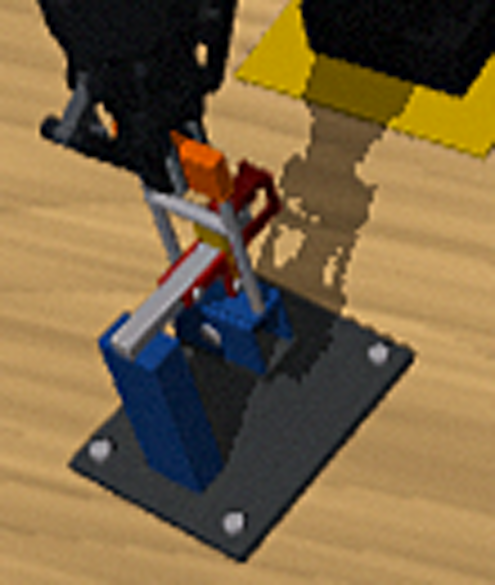

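View pics/w9.png

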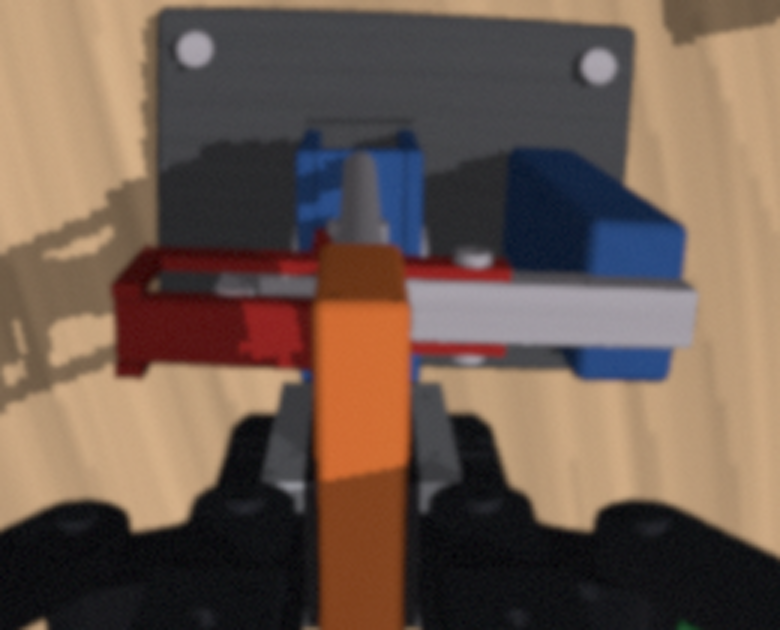

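The bar is above the keeper and beak, with the keeper sprung back beneath it. Sliding off towards the tip.

Emit:
{"op": "arm_command", "data": {
  "motion": [0,-0.002,-0.0005,0,0,0,0,-0.003,0,0,0,0,0,-0.004,0,0,0,0,0,-0.004,0,0,0,0,0,-0.003,0,0,0,0]
}}

```text
time: 18.4
eef_pos: [0.5346, -0.2322, 0.2177]
tool_rot: [[0.215, 0.977, 0.0], [0.977, -0.215, -0.0], [-0.0, 0.0, -1.0]]
ft_force: [0.7, 0.5, -4.9]
opening: 0.0111
```

```bash
python3 -c "
from h import *
st()"
```

```text
t 18.4 tcp in stand mm [-2.9  -3.59 62.65] F stand [ 0.58  0.64 -4.9 ] tau [-0.03  0.01  0.01] op 0.0111
```

Emit:
{"op": "arm_command", "data": {
  "motion": [0,-0.004,0,0,0,0,0.0005,-0.005,0,0,0,0,0.0005,-0.006,0,0,0,0,0,-0.006,0,0,0,0,0,-0.005,0,0,0,0]
}}

```text
time: 19.02
eef_pos: [0.5093, -0.2256, 0.2176]
tool_rot: [[0.215, 0.977, -0.0], [0.977, -0.215, 0.0], [0.0, -0.0, -1.0]]
ft_force: [0.2, 0.2, -4.9]
opening: 0.0111
```

```bash
python3 -c "
from h import *
st()"
```

```text
t 19.02 tcp in stand mm [-29.09  -3.59  62.61] F stand [ 0.12  0.27 -4.9 ] tau [ 0.01 -0.01 -0.03] op 0.0111
```

Emit:
{"op": "arm_command", "data": {
  "motion": [0.0004,-0.01,0,0,0,0,0.0004,-0.012,0,0,0,0,0.0004,-0.012,0,0,0,0,0.0004,-0.012,0,0,0,0,0.0004,-0.008,0,0,0,0]
}}

```text
time: 19.65
eef_pos: [0.4565, -0.2119, 0.2177]
tool_rot: [[0.215, 0.977, -0.0], [0.977, -0.215, -0.0], [-0.0, -0.0, -1.0]]
ft_force: [-0.1, -1.0, -4.4]
opening: 0.0111
```

```bash
python3 -c "
from h import *
st()
print(arm.observe()['joint_positions'].round(1))
o=np.array([.5135,.249])
plan([.47,-.21,.36],Rdown(-12.4),5)"
```

```text
t 19.65 tcp in stand mm [-83.56  -3.73  62.68] F stand [ 0.19 -1.02 -4.39] tau [-0.07  0.02  0.  ] op 0.0111
[-24.9   8.2 -18.   63.8  -0.   77.5]
row x5: [0.00095, 0.00255, -0.02846, -1e-05, 1e-05, -0.00014]
via [[0.457, -0.212, 0.218], [0.459, -0.212, 0.246], [0.462, -0.211, 0.275], [0.465, -0.211, 0.303], [0.467, -0.21, 0.332], [0.47, -0.21, 0.36]]
```

Emit:
{"op": "arm_command", "data": {
  "motion": [0.001,0.0025,-0.0245,0,0,0,0.001,0.0025,-0.0245,0,0,0,0.001,0.0025,-0.0245,0,0,0,0.001,0.0025,-0.0245,0,0,0,0.001,0.0025,-0.0245,0,0,0]
}}

```text
time: 20.27
eef_pos: [0.4706, -0.2099, 0.341]
tool_rot: [[0.215, 0.977, 0.0], [0.977, -0.215, -0.0], [-0.0, 0.0, -1.0]]
ft_force: [0.4, 0.2, -4.0]
opening: 0.0117
```

```bash
python3 -c "
from h import *
st()
plan([.50,.12,.34],Rdown(-8.6),10)"
```

```text
t 20.27 tcp in stand mm [-70.46   1.79 185.98] F stand [ 0.33  0.24 -4.  ] tau [-0.07 -0.02  0.06] op 0.0117
row x10: [0.03297, -0.00324, 0.0001, 3e-05, 1e-05, -0.00669]
via [[0.471, -0.21, 0.341], [0.478, -0.144, 0.341], [0.485, -0.078, 0.341], [0.491, -0.012, 0.34], [0.496, 0.054, 0.34], [0.5, 0.12, 0.34]]
```

Emit:
{"op": "arm_command", "data": {
  "motion": [0.015,-0.0015,0,0,0,-0.0067,0.03,-0.003,0,0,0,-0.0067,0.036,-0.0036,0,0,0,-0.0067,0.036,-0.0036,0,0,0,-0.0067,0.036,-0.0036,0,0,0,-0.0067]
}}

```text
time: 20.9
eef_pos: [0.4855, -0.0549, 0.3386]
tool_rot: [[0.182, 0.983, -0.002], [0.983, -0.182, 0.001], [0.0, -0.002, -1.0]]
ft_force: [-0.7, -0.8, -5.0]
opening: 0.011
```

Emit:
{"op": "arm_command", "data": {
  "motion": [0.036,-0.0036,0,0,0,-0.0067,0.036,-0.0036,0,0,0,-0.0067,0.036,-0.0036,0,0,0,-0.0067,0.036,-0.0036,0,0,0,-0.0067,0.03,-0.003,0,0,0,-0.0067]
}}

```text
time: 21.52
eef_pos: [0.4975, 0.1195, 0.3386]
tool_rot: [[0.148, 0.989, -0.002], [0.989, -0.148, 0.0], [-0.0, -0.002, -1.0]]
ft_force: [0.6, -0.0, -4.7]
opening: 0.0109
```

Emit:
{"op": "arm_command", "data": {
  "motion": [0.003,0,0,0,0,0,0,0,0,0,0,0,0,0,0,0,0,0,0,0,0,0,0,0,0,0,0,0,0,0]
}}

```text
time: 22.15
eef_pos: [0.4992, 0.1199, 0.3401]
tool_rot: [[0.15, 0.989, 0.0], [0.989, -0.15, -0.0], [-0.0, 0.0, -1.0]]
ft_force: [-0.2, -0.0, -5.0]
opening: 0.0115
```

```bash
python3 -c "
from h import *
import pickle
st(); s=arm.observe(); print(s['eef_pos'],s['tool_rot'].round(4).tolist(),s['joint_vel'].round(1))
d={n:cam(n) for n in ('wrist','scene','side')}; d['s']=s
pickle.dump(d,open('a.pkl','wb'))
for n in ('wrist','scene','side'): cv2.imwrite(f'pics/{n}10.png',d[n]['image'][:,:,::-1])
"
```

```text
t 22.15 tcp in stand mm [-126.43  328.02  185.13] F stand [-0.17 -0.06 -5.03] tau [ 0.01 -0.12 -0.02] op 0.0115
[0.49924324 0.11986638 0.34013423] [[0.1504, 0.9886, 0.0001], [0.9886, -0.1504, -0.0], [-0.0, 0.0001, -1.0]] [ 0.2  0.1  0.2 -0.   0.1 -0.1]
```

View pics/wrist10.png

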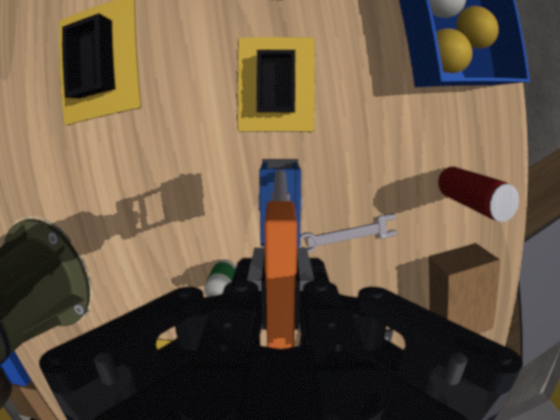

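View pics/scene10.png

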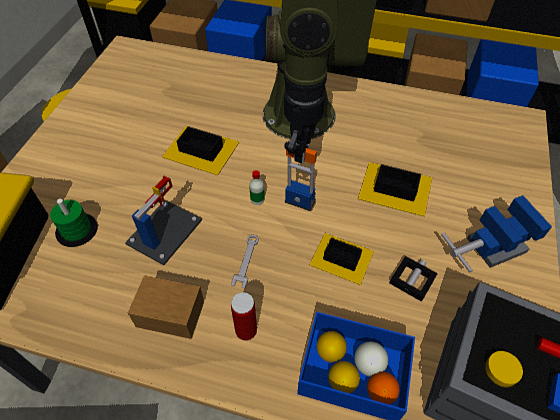

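View pics/side10.png

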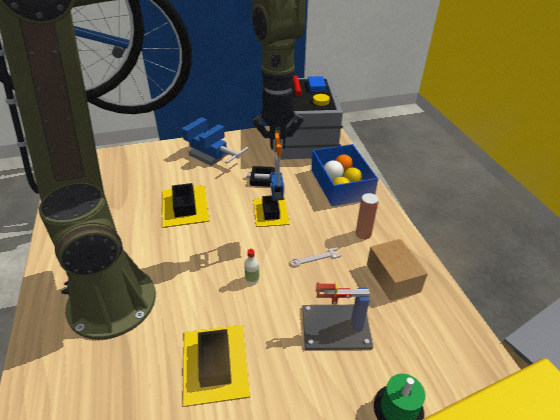

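```bash
python3 - <<'E'
from h import *
import pickle
d=pickle.load(open("a.pkl","rb"));s=d["s"];W,S,D=d["wrist"],d["scene"],d["side"]
for n,q,R in (("wrist",W,(200,25,340,145)),("scene",S,(300,225,385,292)),("side",D,(245,190,300,235))):
    f=n=="wrist";x0,y0,x1,y1=R
    hsv=cv2.cvtColor(q["image"],cv2.COLOR_RGB2HSV);m=cv2.inRange(hsv,(20,120,60),(32,255,255));mm=np.zeros_like(m);mm[y0:y1,x0:x1]=m[y0:y1,x0:x1]
    k=max(cv2.findContours(mm,cv2.RETR_EXTERNAL,cv2.CHAIN_APPROX_NONE)[0],key=cv2.contourArea)
    h=cv2.approxPolyDP(cv2.convexHull(k),5,True)[:,0]
    w=np.array([onz(q,u,.002,f) for u in h]); print(n,h.tolist(),w[:,:2].round(4).tolist(),w.mean(0).round(4))
    # black
    g=cv2.inRange(q["image"],(0,0,0),(60,60,60)); mm[:]=0
    cv2.drawContours(mm,[cv2.convexHull(k)],-1,255,-1); mm=cv2.erode(mm,np.ones((5,5))); g&=mm
    kk=max(cv2.findContours(g,cv2.RETR_EXTERNAL,cv2.CHAIN_APPROX_NONE)[0],key=cv2.contourArea)
    r=cv2.boxPoints(cv2.minAreaRect(kk)); print("  black",r.round(1).tolist())
# predicted block points
R=Rdown(-8.65);p=s["eef_pos"]
ex,ey=R[:,1],R[:,0]
for zz,nm in((-.158,"foot"),(-.107,"cheek top"),(.026,"grip top")):
  for a,b in((16,33),(16,-33),(-16,33),(-16,-33)):
    if nm=="grip top": a=np.sign(a)*6
    P=p+ex*a/1000+ey*b/1000+[0,0,zz]; print(nm,a,b,[np.round(proj(c,P,f),1).tolist() for c,f in((W,1),(S,0),(D,0))])
crop(W,220,20,340,230,3.8,"pics/w10c.png");crop(S,270,140,340,220,7,"pics/s10c.png");crop(D,250,120,310,230,5,"pics/d10c.png")
E
```

```text
wrist [[312, 37], [314, 129], [239, 131], [238, 39]] [[0.5757, 0.3085], [0.5579, 0.1722], [0.4504, 0.1858], [0.4696, 0.322]] [0.5134 0.2471 0.002 ]
  black [[257.0, 51.0], [293.0, 51.0], [293.0, 111.0], [257.0, 111.0]]
scene [[324, 233], [373, 250], [360, 284], [309, 264]] [[0.4499, 0.1888], [0.4679, 0.3261], [0.5776, 0.3101], [0.5557, 0.1721]] [0.5128 0.2493 0.002 ]
  black [[321.6000061035156, 258.3999938964844], [330.0, 236.39999389648438], [362.5, 248.89999389648438], [354.1000061035156, 270.8999938964844]]
side [[284, 197], [289, 224], [256, 226], [253, 199]] [[0.5762, 0.3105], [0.554, 0.1729], [0.4476, 0.1916], [0.4686, 0.3279]] [0.5116 0.2507 0.002 ]
  black [[263.0, 199.0], [282.0, 199.0], [282.0, 219.0], [263.0, 219.0]]
foot 16 33 [[296.8, 161.2], [307.4, 210.1], [281.4, 186.5]]
foot 16 -33 [[296.0, 230.9], [281.8, 200.9], [284.3, 200.9]]
foot -16 33 [[261.3, 161.2], [312.5, 200.3], [270.6, 187.3]]
foot -16 -33 [[262.2, 230.9], [287.2, 191.5], [273.0, 201.7]]
cheek top 16 33 [[300.3, 168.6], [308.5, 196.6], [281.6, 172.5]]
cheek top 16 -33 [[299.0, 251.1], [282.0, 187.3], [284.5, 186.7]]
cheek top -16 33 [[257.5, 168.6], [313.7, 186.7], [270.5, 173.3]]
cheek top -16 -33 [[259.0, 251.1], [287.5, 177.7], [273.0, 187.5]]
grip top 6 33 [[295.3, 219.1], [313.6, 152.9], [278.4, 132.4]]
grip top 6 -33 [[292.3, 364.8], [284.4, 143.4], [281.4, 146.0]]
grip top -6 33 [[260.7, 219.1], [315.8, 149.1], [273.9, 132.7]]
grip top -6 -33 [[264.5, 364.8], [286.7, 139.7], [276.7, 146.2]]
```

View pics/w10c.png

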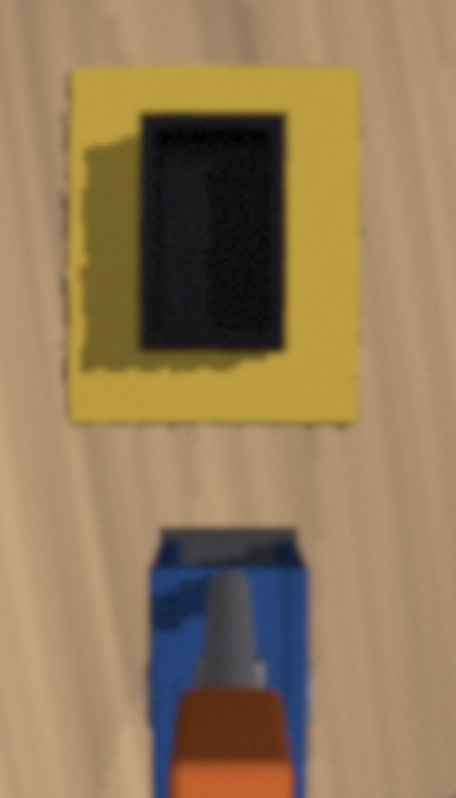

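View pics/s10c.png

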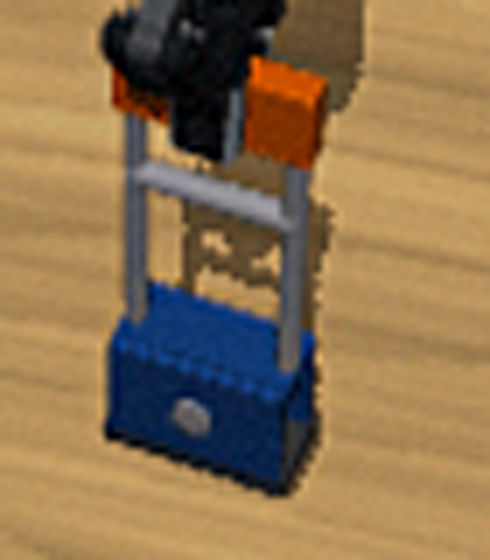

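View pics/d10c.png

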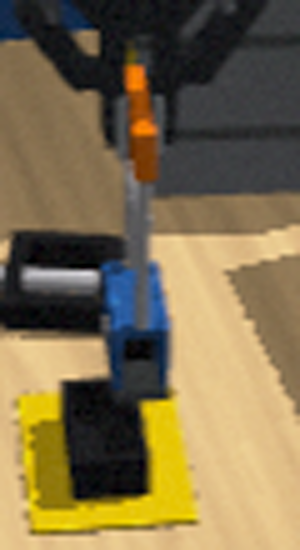

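```bash
python3 - <<'E'
from h import *
plan([.513,.2455,.26],Rdown(-8.6),5)
E
```

```text
row x5: [0.02521, -0.00104, 0.01603, 2e-05, -1e-05, -9e-05]
via [[0.499, 0.12, 0.34], [0.502, 0.145, 0.324], [0.505, 0.17, 0.308], [0.508, 0.195, 0.292], [0.51, 0.22, 0.276], [0.513, 0.245, 0.26]]
```

Emit:
{"op": "arm_command", "data": {
  "motion": [0.0252,-0.001,0.01,0,0,0,0.0252,-0.001,0.01,0,0,0,0.0252,-0.001,0.02,0,0,0,0.0252,-0.001,0.02,0,0,0,0.0252,-0.001,0.02,0,0,0]
}}

```text
time: 22.92
eef_pos: [0.5132, 0.2465, 0.2595]
tool_rot: [[0.15, 0.989, 0.0], [0.989, -0.15, 0.0], [0.0, 0.0, -1.0]]
ft_force: [-0.1, -0.2, -5.0]
opening: 0.011
```

Emit:
{"op": "arm_command", "data": {
  "motion": [0,0,0.012,0,0,0,0,0,0.012,0,0,0,0,0,0.01,0,0,0,0,0,0,0,0,0,0,0,0,0,0,0]
}}

```text
time: 23.55
eef_pos: [0.5134, 0.2455, 0.2267]
tool_rot: [[0.15, 0.989, 0.001], [0.989, -0.15, 0.0], [0.0, 0.001, -1.0]]
ft_force: [0.5, 0.2, -5.0]
opening: 0.0112
```

```bash
python3 - <<'E'
from h import *
import pickle
s=arm.observe(); print(s['eef_pos'],s['tool_rot'].round(4).tolist(),s['joint_vel'].round(1))
d={n:cam(n) for n in ('wrist','scene','side')}; d['s']=s
pickle.dump(d,open('b.pkl','wb'))
crop(d["wrist"],210,100,350,240,4.2,"pics/w11.png");crop(d["scene"],295,170,395,295,4.8,"pics/s11.png");crop(d["side"],235,130,310,240,5.4,"pics/d11.png")
E
```

```text
[0.51339917 0.24549553 0.2266709 ] [[0.15, 0.9887, 0.0008], [0.9887, -0.15, 0.0004], [0.0005, 0.0007, -1.0]] [ 0.2 -0.1  0.4  0.1  0.2 -0.1]
```

View pics/w11.png

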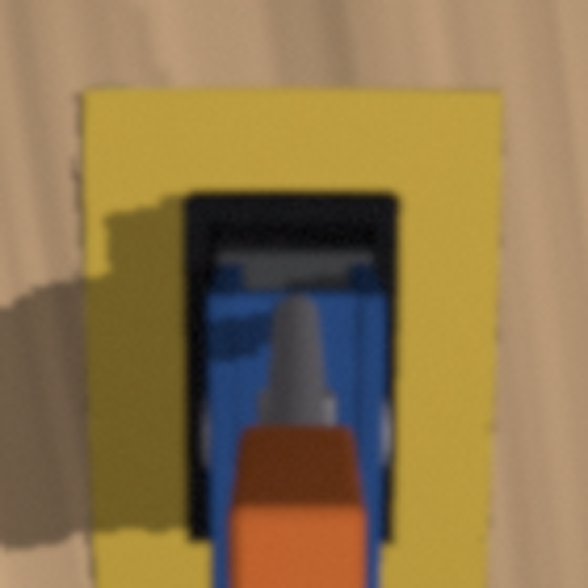

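View pics/s11.png

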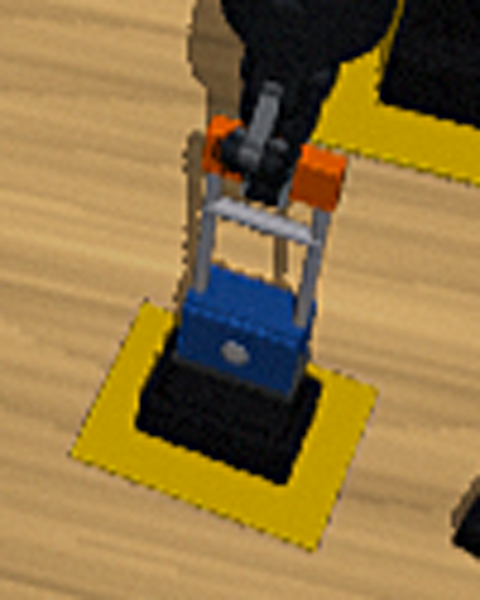

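View pics/d11.png

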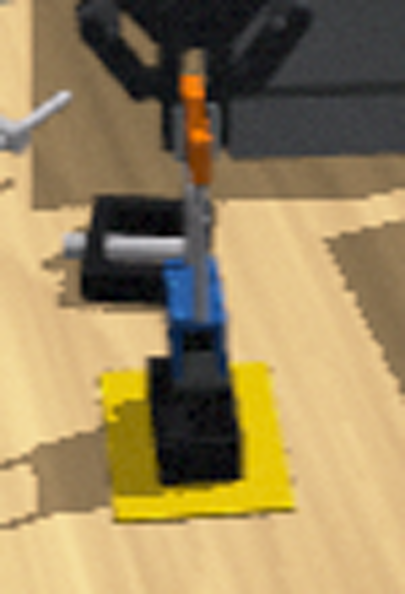

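```bash
python3 - <<'E'
from h import *
import pickle
d=pickle.load(open("b.pkl","rb"));s=d["s"];W,S,D=d["wrist"],d["scene"],d["side"]
w=lambda x,y:(210+x/4.2-.38,100+y/4.2-.38)
sc=lambda x,y:(295+x/4.8-.4,170+y/4.8-.4)
sd=lambda x,y:(235+x/5.4-.41,130+y/5.4-.41)
p=s["eef_pos"];R=Rdown(-8.6);ex,ey=R[:,1],R[:,0]
def loc(P): q=P-np.array([.513,.2495,0]); return (1000*np.array([q@ex,q@ey])).round(1)
print("TCP loc",loc(p))
for z in (.067,.069,.071): print("wrist foot +y edge",z,[loc(onz(W,w(*u),z,True)) for u in [(215,249),(374,249)]])
print("wrist cheek top +y edge",[loc(onz(W,w(*u),.12,True)) for u in [(207,293),(387,293)]])
print("wrist rim outer .036",[loc(onz(W,w(*u),.036,True)) for u in [(186,196),(398,196),(393,540),(190,540)]])
print("wrist plate",[loc(onz(W,w(*u),.002,True)) for u in [(84,92),(502,94)]])
print("scene plate",[loc(onz(S,sc(*u),.002)) for u in [(147,300),(378,388),(317,549),(70,455)]])
print("scene foot +x face bottom",[loc(onz(S,sc(*u),.069)) for u in [(178,357),(296,394)]])
print("scene cheektop +x face",[loc(onz(S,sc(*u),.120)) for u in [(181,315),(306,352)]])
print("side plate",[loc(onz(D,sd(*u),.002)) for u in [(101,375),(268,364),(294,508),(114,521)]])
print("side foot -y face bottom",[loc(onz(D,sd(*u),.069)) for u in [(172,378),(228,385)]])
print("side cheek top -y",[loc(onz(D,sd(*u),.120)) for u in [(168,322),(226,322)]])
print("side rim -y face top",[loc(onz(D,sd(*u),.036)) for u in [(160,438),(241,432)]])
# grip ends triangulate
print("scene grip +y end top outer", tri([ray(S,sc(348,158)),ray(D,sd(184,75))]))
E
```

```text
TCP loc [ 1.  -3.9]
wrist foot +y edge 0.067 [array([-15.4,  31.1]), array([18.9, 31. ])]
wrist foot +y edge 0.069 [array([-15.3,  31.3]), array([18.8, 31.2])]
wrist foot +y edge 0.071 [array([-15.1,  31.5]), array([18.7, 31.4])]
wrist cheek top +y edge [array([-13.8,  28.6]), array([18.2, 28.6])]
wrist rim outer .036 [array([-24. ,  40.7]), array([26.4, 40.6]), array([ 26.4, -44.9]), array([-24.4, -44.8])]
wrist plate [array([-53.2,  66.6]), array([56.1, 66. ])]
scene plate [array([-57.5, -67.5]), array([-55.1,  70.2]), array([54., 71.]), array([ 54.7, -69.3])]
scene foot +x face bottom [array([ 14.5, -28.3]), array([10.7, 35.5])]
scene cheektop +x face [array([ 23.1, -28.3]), array([18.2, 36.3])]
side plate [array([-54.7,  70.5]), array([54.1, 69.6]), array([ 52.3, -68. ]), array([-57. , -67.3])]
side foot -y face bottom [array([-16.2, -17.3]), array([ 16.5, -27.6])]
side cheek top -y [array([-18.8, -27.1]), array([ 14.8, -30.9])]
side rim -y face top [array([-25.5, -33.5]), array([ 23.9, -33.5])]
scene grip +y end top outer (array([0.51534544, 0.28075303, 0.25100849]), [0.0, 0.0])
```

Relative offsets of block against cradle: x about +0.7 mm, y about +1.5 mm (wrist -1 to +0.4, scene and side +2.7). I'll correct for that and drop to just above the rim, where parallax between the two is small.

Emit:
{"op": "arm_command", "data": {
  "motion": [-0.0015,-0.0007,0.006,0,0,0,0,0,0.008,0,0,0,0,0,0.008,0,0,0,0,0,0.003,0,0,0,0,0,0,0,0,0]
}}

```text
time: 24.32
eef_pos: [0.5119, 0.2443, 0.2007]
tool_rot: [[0.149, 0.989, -0.001], [0.989, -0.149, -0.0], [-0.0, -0.001, -1.0]]
ft_force: [-0.3, -0.1, -4.5]
opening: 0.011
```

```bash
python3 - <<'E'
from h import *
import pickle
s=arm.observe(); print(s['time'],s['eef_pos'],s['tool_rot'].round(4).tolist(),s['ft_force'].round(2))
d={n:cam(n) for n in ('wrist','scene','side')}; d['s']=s
pickle.dump(d,open('c.pkl','wb'))
crop(d["wrist"],220,110,340,240,5,"pics/w12.png");crop(d["scene"],300,200,390,290,6,"pics/s12.png");crop(d["side"],240,160,300,235,7,"pics/d12.png")
E
```

```text
24.325 [0.51192847 0.24425719 0.20068982] [[0.1494, 0.9888, -0.0007], [0.9888, -0.1494, -0.0003], [-0.0004, -0.0006, -1.0]] [-0.33 -0.11 -4.53]
```

View pics/w12.png

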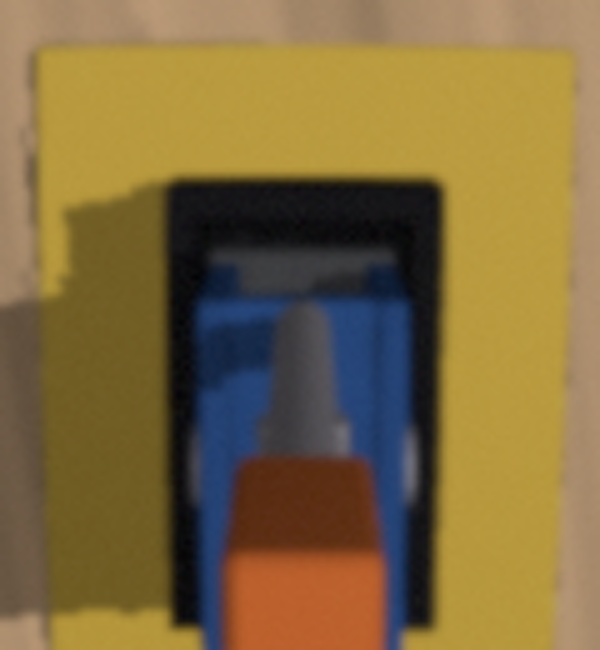

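View pics/s12.png

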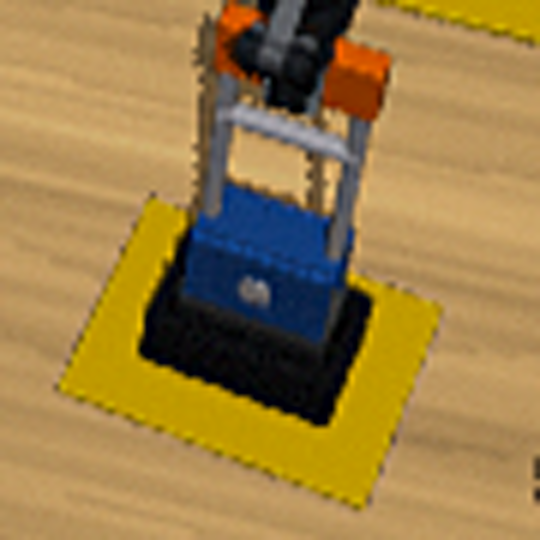

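View pics/d12.png

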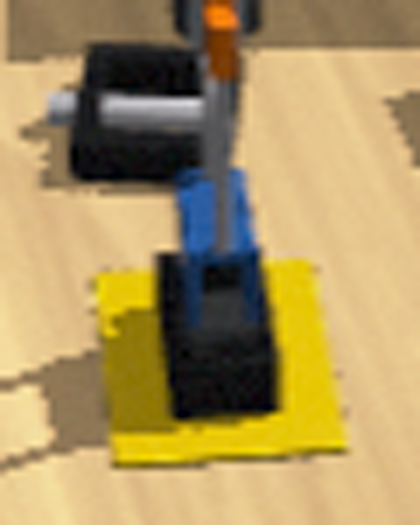

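```bash
python3 - <<'E'
from h import *
import pickle
d=pickle.load(open("c.pkl","rb"))
for n,(x0,y0,x1,y1),k in (("wrist",(245,140,320,240),7),("scene",(315,225,370,275),12),("side",(255,185,285,222),16)):
    im=d[n]["image"][y0:y1,x0:x1].astype(float)/255; im=(np.clip(im*1.0,0,1)**.45*255).astype(np.uint8)
    cv2.imwrite(f"pics/{n}13.png",cv2.resize(im,None,fx=k,fy=k,interpolation=cv2.INTER_CUBIC)[:,:,::-1])
E
```

```text
(no output)
```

View pics/wrist13.png

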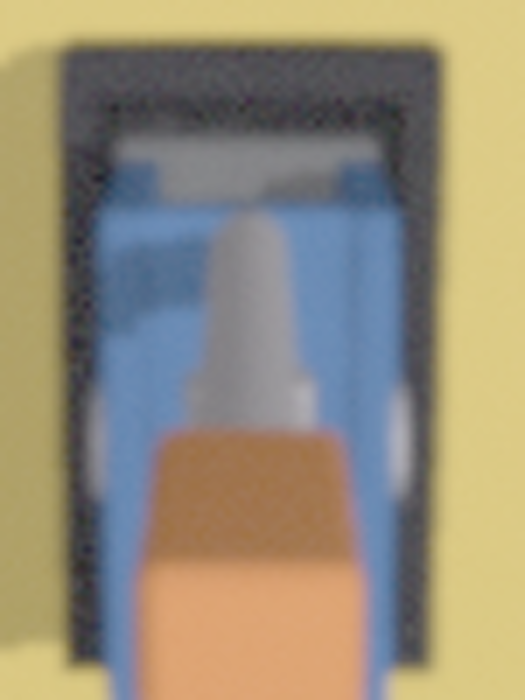

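View pics/scene13.png

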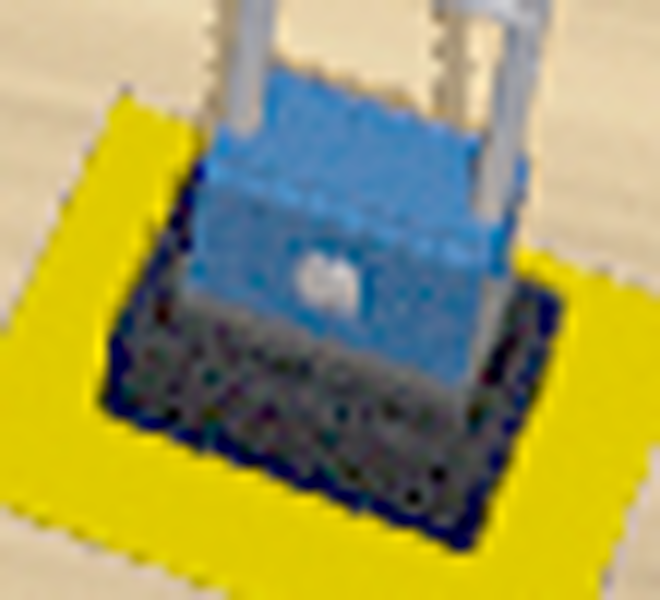

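View pics/side13.png

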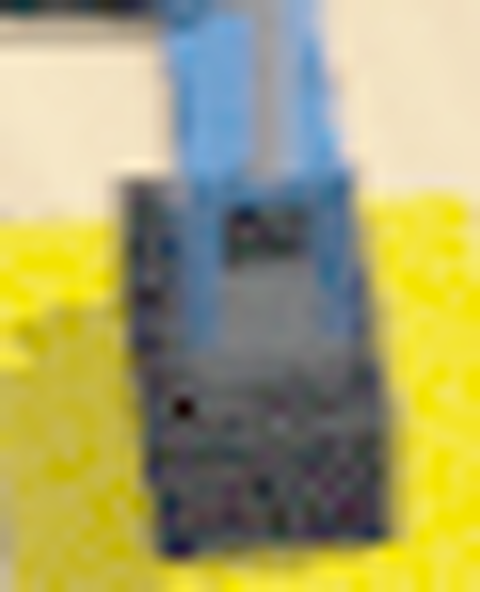

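```bash
python3 - <<'E'
from h import *
import pickle
d=pickle.load(open("c.pkl","rb"));s=d["s"];W,S,D=d["wrist"],d["scene"],d["side"]
w=lambda x,y:(245+x/7-.43,140+y/7-.43)
sc=lambda x,y:(315+x/12-.46,225+y/12-.46)
sd=lambda x,y:(255+x/16-.47,185+y/16-.47)
R=Rdown(-8.6);ex,ey=R[:,1],R[:,0]
def loc(P): q=P-np.array([.513,.2495,0]); return (1000*np.array([q@ex,q@ey])).round(1).tolist()
print("TCP",loc(s["eef_pos"]))
for z in (.041,.043,.046): print("wrist foot",[loc(onz(W,w(*u),z,True)) for u in [(113,135),(382,135)]])
print("wrist rim outer",[loc(onz(W,w(*u),.036,True)) for u in [(65,45),(438,45),(432,663),(70,663)]])
print("wrist inner",[loc(onz(W,w(*u),.036,True)) for u in [(108,95),(400,95)]])
for z in (.001,.003):print("scene wall base",[loc(onz(S,sc(*u),z)) for u in [(103,405),(470,549),(565,300)]])
for z in (.041,.043,.046):print("scene foot",[loc(onz(S,sc(*u),z)) for u in [(180,300),(467,412)]])
print("side wall base",[loc(onz(D,sd(*u),.002)) for u in [(165,555),(388,540)]], "rim top -y",[loc(onz(D,sd(*u),.036)) for u in [(145,455),(385,430)]], "rim top +y",[loc(onz(D,sd(*u),.036)) for u in [(125,180),(350,180)]])
for z in (.041,.043,.046):print("side foot -y",[loc(onz(D,sd(*u),z)) for u in [(190,380),(350,375)]])
E
```

```text
TCP [-0.3, -5.3]
wrist foot [[-17.0, 29.5], [17.8, 29.5]]
wrist foot [[-16.9, 29.7], [17.7, 29.7]]
wrist foot [[-16.7, 30.0], [17.5, 30.0]]
wrist rim outer [[-23.5, 41.0], [25.4, 41.0], [26.1, -44.2], [-24.3, -44.2]]
wrist inner [[-17.9, 34.3], [20.4, 34.3]]
scene wall base [[21.9, -43.0], [23.1, 42.1], [-45.6, 40.8]]
scene wall base [[23.1, -42.7], [24.3, 42.2], [-44.3, 41.0]]
scene foot [[14.6, -31.4], [15.8, 33.6]]
scene foot [[15.9, -31.1], [17.0, 33.8]]
scene foot [[17.8, -30.7], [18.9, 34.0]]
side wall base [[-24.4, -37.7], [22.1, -38.3]] rim top -y [[-28.5, -44.4], [20.8, -42.2]] rim top +y [[-24.7, 43.6], [22.8, 38.3]]
side foot -y [[-17.7, -28.0], [15.0, -30.1]]
side foot -y [[-17.9, -30.3], [14.7, -32.4]]
side foot -y [[-18.2, -33.8], [14.3, -35.8]]
```

Relative offsets now: wrist (-0.5, -1.7), scene (+2, +1.7), side (+0.4, +2) mm. These average near (0.5, 0.5), inside the ±4 mm clearance. I'll go down by feel in small steps.

Emit:
{"op": "arm_command", "data": {
  "motion": [0,-0.0003,0.002,0,0,0,0,0,0.002,0,0,0,0,0,0,0,0,0,0,0,0,0,0,0,0,0,0,0,0,0]
}}

```text
time: 25.1
eef_pos: [0.5119, 0.2444, 0.1972]
tool_rot: [[0.149, 0.989, 0.0], [0.989, -0.149, 0.0], [0.0, 0.0, -1.0]]
ft_force: [0.0, -0.2, -4.2]
opening: 0.0115
```

Emit:
{"op": "arm_command", "data": {
  "motion": [0,0,0.001,0,0,0,0,0,0.001,0,0,0,0,0,0,0,0,0,0,0,0,0,0,0,0,0,0,0,0,0]
}}

```text
time: 25.72
eef_pos: [0.5119, 0.2444, 0.1951]
tool_rot: [[0.149, 0.989, -0.0], [0.989, -0.149, 0.0], [0.0, -0.0, -1.0]]
ft_force: [-0.0, 0.3, -4.9]
opening: 0.0114
```

```bash
python3 -c "
from h import *
s=arm.observe();print(s['eef_pos'].round(4),s['ft_force'].round(2),s['torque'].round(2))"
```

```text
[0.5119 0.2444 0.1951] [-0.02  0.32 -4.88] [-0.01  0.03 -0.01]
```

Emit:
{"op": "arm_command", "data": {
  "motion": [0,0,0.001,0,0,0,0,0,0.0005,0,0,0,0,0,0,0,0,0,0,0,0,0,0,0,0,0,0,0,0,0]
}}

```text
time: 26.35
eef_pos: [0.5119, 0.2444, 0.1936]
tool_rot: [[0.149, 0.989, 0.0], [0.989, -0.149, -0.0], [-0.0, 0.0, -1.0]]
ft_force: [0.2, -0.0, -5.2]
opening: 0.0112
```

Emit:
{"op": "arm_command", "data": {
  "motion": [0,0,0.001,0,0,0,0,0,0.0005,0,0,0,0,0,0,0,0,0,0,0,0,0,0,0,0,0,0,0,0,0]
}}

```text
time: 26.98
eef_pos: [0.5119, 0.2444, 0.1921]
tool_rot: [[0.149, 0.989, 0.0], [0.989, -0.149, 0.0], [0.0, 0.0, -1.0]]
ft_force: [0.2, -0.1, -4.2]
opening: 0.0113
```

Emit:
{"op": "arm_command", "data": {
  "motion": [0,0,0.001,0,0,0,0,0,0.0005,0,0,0,0,0,0,0,0,0,0,0,0,0,0,0,0,0,0,0,0,0]
}}

```text
time: 27.6
eef_pos: [0.5119, 0.2444, 0.1906]
tool_rot: [[0.149, 0.989, 0.0], [0.989, -0.149, 0.0], [0.0, 0.0, -1.0]]
ft_force: [1.0, 1.4, -4.9]
opening: 0.0112
```

Emit:
{"op": "arm_command", "data": {
  "motion": [0,0,0.001,0,0,0,0,0,0.001,0,0,0,0,0,0,0,0,0,0,0,0,0,0,0,0,0,0,0,0,0]
}}

```text
time: 28.22
eef_pos: [0.5119, 0.2444, 0.1886]
tool_rot: [[0.149, 0.989, 0.0], [0.989, -0.149, 0.0], [0.0, 0.0, -1.0]]
ft_force: [-1.0, 0.4, -4.9]
opening: 0.0111
```

Emit:
{"op": "arm_command", "data": {
  "motion": [0,0,0.001,0,0,0,0,0,0.001,0,0,0,0,0,0,0,0,0,0,0,0,0,0,0,0,0,0,0,0,0]
}}

```text
time: 28.85
eef_pos: [0.5119, 0.2444, 0.1866]
tool_rot: [[0.149, 0.989, 0.0], [0.989, -0.149, 0.0], [0.0, 0.0, -1.0]]
ft_force: [-0.6, -0.2, -4.2]
opening: 0.0111
```

```bash
python3 - <<'E'
from h import *
s=arm.observe(); print(s['time'],s['eef_pos'],s['ft_force'].round(2),s["torque"].round(2))
for n,(x0,y0,x1,y1),k in (("wrist",(245,140,320,240),6),("scene",(315,225,370,275),10),("side",(255,185,285,222),14)):
    im=cam(n)["image"][y0:y1,x0:x1].astype(float)/255; im=(im**.45*255).astype(np.uint8)
    cv2.imwrite(f"pics/{n}14.png",cv2.resize(im,None,fx=k,fy=k,interpolation=cv2.INTER_CUBIC)[:,:,::-1])
E
```

```text
28.85 [0.51190167 0.24438844 0.18662439] [-0.65 -0.23 -4.23] [ 0.05 -0.01  0.04]
```

View pics/wrist14.png

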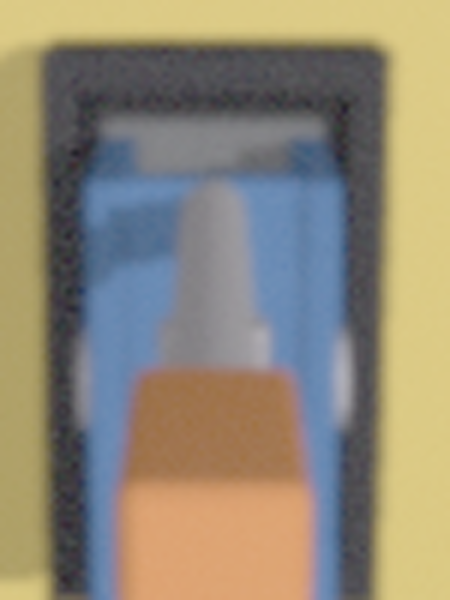

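View pics/scene14.png

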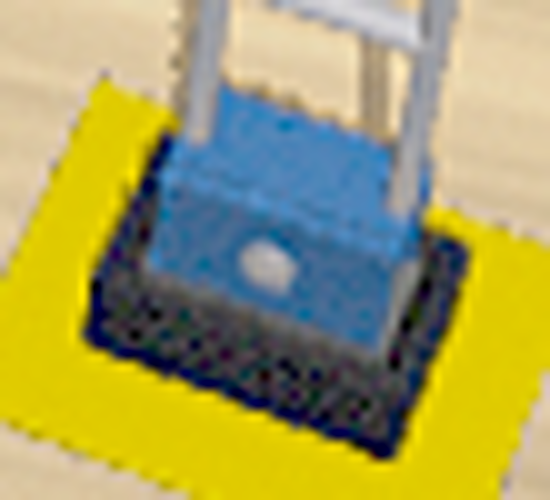

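Inside the pocket with even gaps all round and no side force. Continuing down.

Emit:
{"op": "arm_command", "data": {
  "motion": [0,0,0.001,0,0,0,0,0,0.001,0,0,0,0,0,0.001,0,0,0,0,0,0,0,0,0,0,0,0,0,0,0]
}}

```text
time: 29.62
eef_pos: [0.5119, 0.2444, 0.1836]
tool_rot: [[0.149, 0.989, 0.0], [0.989, -0.149, -0.0], [-0.0, 0.0, -1.0]]
ft_force: [-0.3, 0.4, -5.4]
opening: 0.0112
```

Emit:
{"op": "arm_command", "data": {
  "motion": [0,0,0.001,0,0,0,0,0,0.001,0,0,0,0,0,0.001,0,0,0,0,0,0,0,0,0,0,0,0,0,0,0]
}}

```text
time: 30.25
eef_pos: [0.5119, 0.2444, 0.1806]
tool_rot: [[0.149, 0.989, 0.0], [0.989, -0.149, 0.0], [0.0, 0.0, -1.0]]
ft_force: [-1.1, 0.5, -4.4]
opening: 0.0109
```

Emit:
{"op": "arm_command", "data": {
  "motion": [0,0,0.001,0,0,0,0,0,0.001,0,0,0,0,0,0.001,0,0,0,0,0,0,0,0,0,0,0,0,0,0,0]
}}

```text
time: 30.88
eef_pos: [0.5119, 0.2444, 0.1776]
tool_rot: [[0.149, 0.989, 0.0], [0.989, -0.149, 0.0], [0.0, -0.0, -1.0]]
ft_force: [-0.0, 0.2, -4.5]
opening: 0.0112
```

Emit:
{"op": "arm_command", "data": {
  "motion": [0,0,0.001,0,0,0,0,0,0.001,0,0,0,0,0,0.001,0,0,0,0,0,0,0,0,0,0,0,0,0,0,0]
}}

```text
time: 31.5
eef_pos: [0.5119, 0.2444, 0.1746]
tool_rot: [[0.149, 0.989, 0.0], [0.989, -0.149, 0.0], [0.0, 0.0, -1.0]]
ft_force: [-0.9, -0.7, -5.3]
opening: 0.0109
```

Emit:
{"op": "arm_command", "data": {
  "motion": [0,0,0.001,0,0,0,0,0,0.001,0,0,0,0,0,0.001,0,0,0,0,0,0,0,0,0,0,0,0,0,0,0]
}}

```text
time: 32.12
eef_pos: [0.5119, 0.2444, 0.1716]
tool_rot: [[0.149, 0.989, -0.0], [0.989, -0.149, 0.0], [0.0, -0.0, -1.0]]
ft_force: [-0.5, -0.1, -4.4]
opening: 0.0115
```

Emit:
{"op": "arm_command", "data": {
  "motion": [0,0,0.001,0,0,0,0,0,0.001,0,0,0,0,0,0,0,0,0,0,0,0,0,0,0,0,0,0,0,0,0]
}}

```text
time: 32.75
eef_pos: [0.5119, 0.2444, 0.1696]
tool_rot: [[0.15, 0.989, 0.0], [0.989, -0.15, 0.0], [0.0, 0.0, -1.0]]
ft_force: [-0.2, 0.3, -4.7]
opening: 0.0109
```

Emit:
{"op": "arm_command", "data": {
  "motion": [0,0,0.001,0,0,0,0,0,0.001,0,0,0,0,0,0,0,0,0,0,0,0,0,0,0,0,0,0,0,0,0]
}}

```text
time: 33.38
eef_pos: [0.5119, 0.2444, 0.1677]
tool_rot: [[0.149, 0.989, 0.0], [0.989, -0.149, 0.0], [0.0, 0.0, -1.0]]
ft_force: [-0.9, 0.2, -5.4]
opening: 0.0113
```

Emit:
{"op": "arm_command", "data": {
  "motion": [0,0,0.0008,0,0,0,0,0,0.0007,0,0,0,0,0,0,0,0,0,0,0,0,0,0,0,0,0,0,0,0,0]
}}

```text
time: 34.0
eef_pos: [0.5119, 0.2444, 0.1661]
tool_rot: [[0.149, 0.989, 0.0], [0.989, -0.149, 0.0], [0.0, 0.0, -1.0]]
ft_force: [-0.4, 0.1, -4.7]
opening: 0.0111
```

Emit:
{"op": "arm_command", "data": {
  "motion": [0,0,0.0008,0,0,0,0,0,0.0004,0,0,0,0,0,0,0,0,0,0,0,0,0,0,0,0,0,0,0,0,0]
}}

```text
time: 34.62
eef_pos: [0.5119, 0.2444, 0.1649]
tool_rot: [[0.149, 0.989, 0.0], [0.989, -0.149, -0.0], [-0.0, 0.0, -1.0]]
ft_force: [0.1, 0.1, -4.5]
opening: 0.0112
```

Emit:
{"op": "arm_command", "data": {
  "motion": [0,0,0.0005,0,0,0,0,0,0.0005,0,0,0,0,0,0,0,0,0,0,0,0,0,0,0,0,0,0,0,0,0]
}}

```text
time: 35.25
eef_pos: [0.5121, 0.2446, 0.1643]
tool_rot: [[0.149, 0.989, 0.001], [0.989, -0.149, 0.0], [0.001, 0.001, -1.0]]
ft_force: [-0.6, 0.6, 1.3]
opening: 0.0112
```

Emit:
{"op": "arm_command", "data": {
  "motion": [0,0,0.0004,0,0,0,0,0,0,0,0,0,0,0,0,0,0,0,0,0,0,0,0,0,0,0,0,0,0,0]
}}

```text
time: 35.88
eef_pos: [0.5123, 0.2446, 0.1643]
tool_rot: [[0.149, 0.989, 0.001], [0.989, -0.149, 0.001], [0.001, 0.001, -1.0]]
ft_force: [-1.4, 0.5, 4.7]
opening: 0.0112
```

```bash
python3 - <<'E'
from h import *
s=arm.observe(); print(s['time'],s['eef_pos'],s['ft_force'].round(2),s["torque"].round(2))
for n,(x0,y0,x1,y1),k in (("scene",(295,180,385,290),5),("side",(240,120,300,235),5)):
    im=cam(n)["image"][y0:y1,x0:x1].astype(float)/255; im=(im**.6*255).astype(np.uint8)
    cv2.imwrite(f"pics/{n}15.png",cv2.resize(im,None,fx=k,fy=k,interpolation=cv2.INTER_CUBIC)[:,:,::-1])
E
```

```text
35.875 [0.51225744 0.24463043 0.16429344] [-1.39  0.47  4.72] [-0.18  0.53 -0.05]
```

View pics/scene15.png

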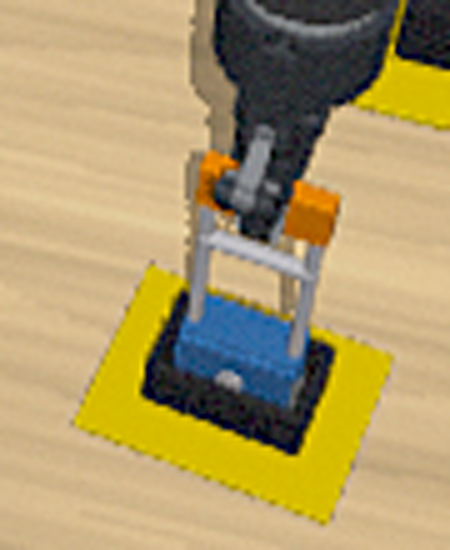

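View pics/side15.png

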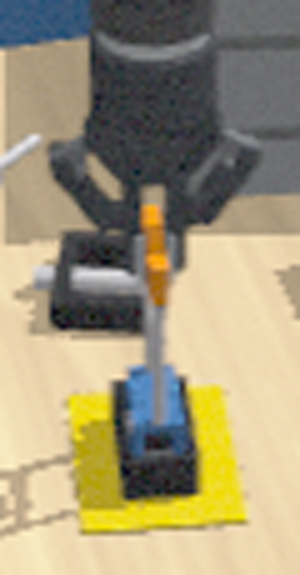

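Firmly on the floor: the TCP no longer moves and the net load is about 10 N. I'll relieve the pressure and open.

Emit:
{"op": "arm_command", "data": {
  "motion": [0,0,-0.0007,0,0,0,0,0,0,0,0,0,0,0,0,0,0,0,0,0,0,0,0,0,0,0,0,0,0,0]
}}

```text
time: 36.6
eef_pos: [0.512, 0.2445, 0.1643]
tool_rot: [[0.149, 0.989, 0.0], [0.989, -0.149, 0.0], [0.0, 0.0, -1.0]]
ft_force: [-0.0, 0.7, 2.9]
opening: 0.0115
```

Emit:
{"op": "arm_command", "data": {
  "motion": [0,0,0,0,0,0,0,0,0,0,0,0,0,0,0,0,0,0,0,0,0,0,0,0,0,0,0,0,0,0],
  "jaw": 0.05
}}

```text
time: 37.22
eef_pos: [0.5118, 0.2444, 0.1642]
tool_rot: [[0.149, 0.989, -0.0], [0.989, -0.149, -0.0], [-0.0, -0.0, -1.0]]
ft_force: [-0.5, 0.4, 0.1]
opening: 0.0502
```

```bash
python3 - <<'E'
from h import *
s=arm.observe(); print(s['time'],s['eef_pos'],s['ft_force'].round(2),s["torque"].round(2),s["opening"])
W=cam("wrist"); cv2.imwrite("pics/w16.png",W["image"][:,:,::-1])
E
```

```text
37.225 [0.51184923 0.24435924 0.16418132] [-0.5   0.45  0.14] [-0.03  0.05  0.05] 0.050202784590707046
```

View pics/w16.png

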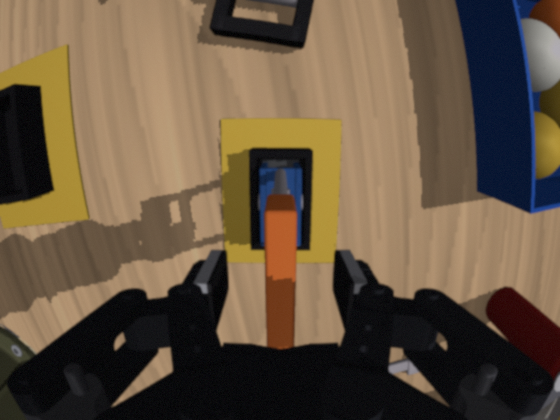

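Released: the fingers are clear on both sides and the force is zero. Rising straight up.

Emit:
{"op": "arm_command", "data": {
  "motion": [0,0,-0.008,0,0,0,0,0,-0.012,0,0,0,0,0,-0.02,0,0,0,0,0,-0.025,0,0,0,0,0,-0.025,0,0,0]
}}

```text
time: 37.9
eef_pos: [0.512, 0.2445, 0.2561]
tool_rot: [[0.149, 0.989, 0.001], [0.989, -0.149, 0.0], [0.001, 0.001, -1.0]]
ft_force: [-0.2, -0.1, 1.1]
opening: 0.0503
```

Emit:
{"op": "arm_command", "data": {
  "motion": [0,0,-0.025,0,0,0,-0.015,0,-0.02,0,0,0,-0.015,0,-0.01,0,0,0,0,0,0,0,0,0,0,0,0,0,0,0]
}}

```text
time: 38.52
eef_pos: [0.5072, 0.2146, 0.3086]
tool_rot: [[0.15, 0.989, -0.001], [0.989, -0.15, -0.0], [-0.0, -0.001, -1.0]]
ft_force: [0.5, 0.9, 0.0]
opening: 0.0499
```

```bash
python3 - <<'E'
from h import *
import pickle
d={n:cam(n) for n in("wrist","scene","side")}; pickle.dump(d,open("e.pkl","wb"))
s=arm.observe(); print(s['time'],s['eef_pos'],s['ft_force'].round(2))
cv2.imwrite("pics/s17.png",d["scene"]["image"][:,:,::-1])
crop(d["wrist"],200,80,360,260,4,"pics/w17.png");crop(d["side"],240,120,310,235,5,"pics/d17.png");crop(d["scene"],295,180,385,290,5,"pics/s17c.png")
S0,D0=pickle.load(open("v0.pkl","rb"))
for n,a,b in(("scene",S0,d["scene"]),("side",D0,d["side"])):
    df=cv2.absdiff(a["image"],b["image"]).max(2);print(n,a["T"][:3,3].round(4),b["T"][:3,3].round(4))
    cv2.imwrite(f"pics/df_{n}.png",(df>40).astype(np.uint8)*255)
E
```

```text
38.675 [0.50705726 0.21486912 0.30831867] [-0.07 -0.41  0.35]
scene [1.191  0.2668 1.0845] [1.191  0.2668 1.0845]
side [ 0.2415 -0.8166  0.9739] [ 0.2415 -0.8166  0.9739]
```

View pics/s17.png

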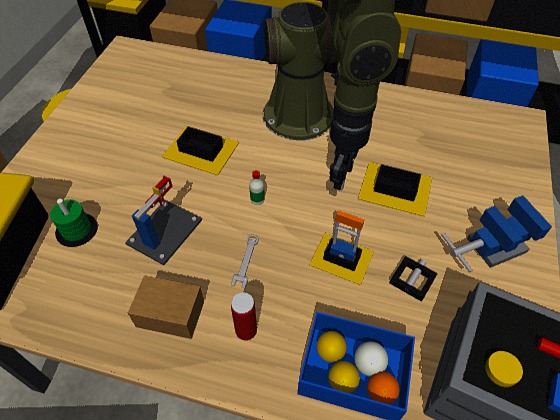

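View pics/w17.png

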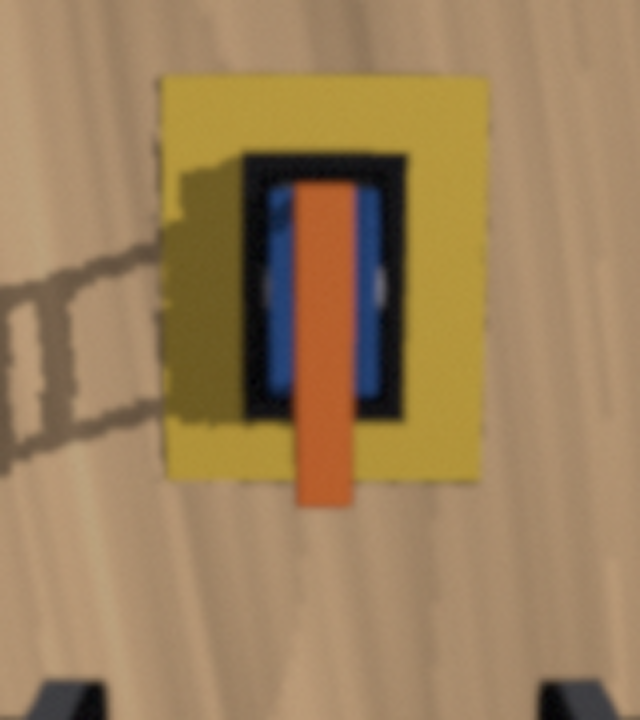

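View pics/d17.png

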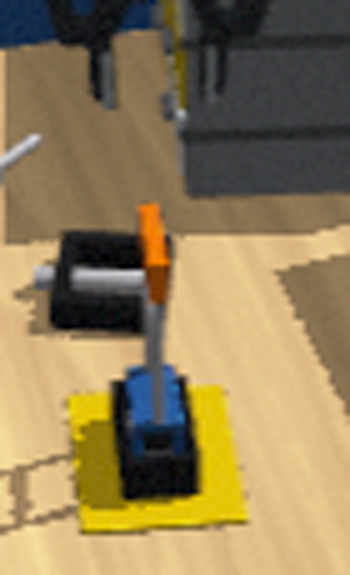

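View pics/df_scene.png

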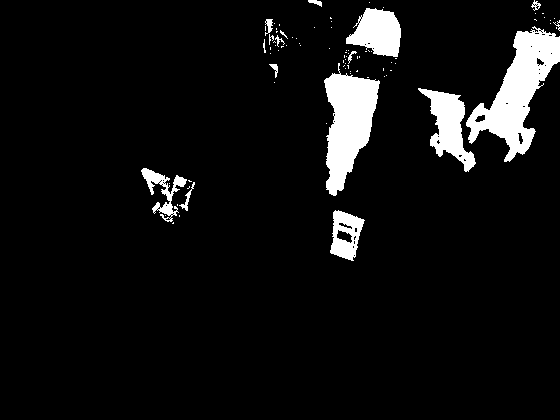

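```bash
python3 - <<'E'
from h import *
import pickle
d=pickle.load(open("e.pkl","rb"));W,S,D=d["wrist"],d["scene"],d["side"]
m={}
for n,q,R,f in(("S",S,(325,205,370,245),0),("D",D,(262,155,280,185),0)):
    x0,y0,x1,y1=R;h=cv2.inRange(cv2.cvtColor(q["image"],cv2.COLOR_RGB2HSV),(5,170,120),(16,255,255));mm=np.zeros_like(h);mm[y0:y1,x0:x1]=h[y0:y1,x0:x1]
    M=cv2.moments(mm,True);m[n]=ray(q,(M["m10"]/M["m00"],M["m01"]/M["m00"]))
print("grip centre",tri([m["S"],m["D"]]), "expect z .171")
w=lambda x,y:(200+x/4-.37,80+y/4-.37)
g=np.array([onz(W,w(*u),.186,True) for u in[(296,183),(356,183),(353,507),(297,507)]]);print("wrist grip top",g.mean(0).round(4),"len",np.linalg.norm(g[0]-g[3]),"thick",np.linalg.norm(g[0]-g[1]))
c=np.array([onz(W,w(*u),.036,True) for u in[(243,154),(407,154),(402,421),(245,421)]]);print("wrist rim",c.mean(0).round(4))
s=arm.observe();print(arm.hand_in(),s["time"])
E
```

```text
grip centre (array([0.51426404, 0.25073569, 0.17725975]), [2.2, 2.2]) expect z .171
wrist grip top [0.5136 0.2466 0.186 ] len 0.06531826939423431 thick 0.011712536769777815
wrist rim [0.5136 0.2463 0.036 ]
the job is handed in; nothing more can be done
None 38.675
```

The block is off the hook and standing in the smallest cradle, released, and the job is handed in at about 38.7 s. `hand_in()` gives no verdict, so the result rests on the checks below.

**What I did**
- **Push:** I pinched the orange grip and pushed the bar back. The keeper met it at about 3 N, rising to 6.6 N. The stop showed at about 10 N, with the tool 14.4 mm behind the seat.
- **Lift off:** I backed off about 1 mm, lifted straight up, and slid off over the tip with no contact felt.
- **Placing:** I lowered the block by feel. It landed with a net load of about 10 N at most, and I eased that before opening the fingers.

**Last checks**
- **Position:** the wrist view puts the grip centre at (0.5136, 0.2466) and the cradle rim centre at (0.5136, 0.2463). The offset is under 1 mm, with the gaps even all round.
- **Height:** the grip's top-face size matches a block fully down, and the tool stopped at z = 0.164 against an expected 0.163.
- **Surroundings:** the before/after difference of the scene view shows no other object moved, and the force reads zero.

**Disagreements**
- Triangulating the grip by colour from the two fixed cameras gave z = 0.177, where 0.171 was expected. The rays missed each other by 2.2 mm, because the two cameras see different faces of the grip.
- The wrist camera read y about 2–4 mm lower than the fixed cameras throughout, so I placed by relative offsets and feel.

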